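# Square up the rack-drawer frame with the slide rule

### The arm

A 7-joint arm with a two-finger parallel gripper is mounted at the origin on the work surface. World frame = base frame: x ahead of the robot, y to its left, z up, the work surface at z = 0. Lengths are in m, angles in rad, forces in N, time in s.
With the tool pointing down it reaches from about 0.375 to 0.925 m from the base axis. Payload 3.1 kg.
Tool frame: the origin (TCP) lies at the very end of the fingers, on their centre line; the grasp point (between the pads) lies 19 mm behind it (grip_depth is the distance from the TCP to the grasp point, in m); z points along the fingers, y is the direction in which the jaws open and shut (so a half turn about z gives the same grasp; the last joint's range is limited). The gripper opens to 85 mm and grips with 20 to 120 N. Pads are 22 mm wide; open, the fingers measure 114 mm over their backs; the gripper's body (76 mm by 85 mm) begins 54 mm behind the grasp point. The pads swing forward as they close: fully open they stand 13 mm farther back than shut.
Start: joints at [1.173, 0.383, 0.044, 1.598, -0.018, 1.161, -0.05], TCP at [0.192, -0.621, 0.231] pointing down, gripper open.
Joint ranges: [-2.61, 2.61], [-0.41, 2.15], [-1.48, 1.57], [0, 2.5], [-1.57, 4.71], [0.05, 1.97], [-2.85, 2.85]. Speed limits (rad/s): [2.79, 2.79, 3.14, 3.14, 3.14, 3.14, 3.14].

### API

Orientations are given as a unit quaternion [w, x, y, z].
In Python, from bench import * gives the robot as it stands.
- The arm moves only by the shell command python3 -m pendant 'ROWS' [FORCE]. ROWS is JSON, a list of rows, each an object with "delta_pos": the shift along the tool's x, y, z in mm, a list of three; "turn": the turn, a rotation vector about the tool's x, y, z in degrees, a list of three; "hand": the opening, from 0 (shut) to 1 (fully open). In form: [{"delta_pos": [dx, dy, dz], "turn": [rx, ry, rz], "hand": hand}, ...]. A call has 1 to 20 rows; each row shifts and turns the commanded pose from where the row before left it, along the tool's axes as they then stand; what a row does not reach is not made up. A row lasts 1/10 s, in which the tool goes at most 50 mm and 8.59 degrees, less where a joint would pass 70% of its speed; a pose out of reach is approached as far as the arm can. A call with a gripper value outside its range is refused whole. The fingers move at their own pace and stop on an object; FORCE is the grip in N (left out, the last holds). Time passes only in rows, so rows that do not move let the fingers close. It gives the time, the measured TCP pose, the force and the opening at its end, in the units of the state.
- read_state(): the state, without advancing time (a new reading comes with each control period).
- capture(name): name is "scene" or "top"; returns (picture, depth): 400x640x3 uint8, red, green, blue; 400x640 float32, m along the optical axis (not along the pixel's ray), 0 where there is no reading.
- get_calibration(name): a dict with "camera_matrix" (3x3 intrinsics, pixels), "R" (3x3) and "t" (3): a world point X has camera coordinates R X + t. Camera axes: x right, y down, z forward; pixel columns grow to the right and rows downward; lengths in m; the calibration is good to about 2 mm. A picture is of the moment at which its call begins. get_calibration takes no time and is no camera call.
- finish_job(): hands the job in, once; it reports no verdict.
The state is a dict: "time": time; "q": joint angles; "joint_vel": joint speeds; "tau": joint torques, N m; "tool_pos": TCP position; "orientation": TCP orientation; "contact_force": force on the tool from outside, world axes, zero at the start; "wrist_torque": the same for the moment, N m; "opening": finger opening in m.
Only numpy, scipy, OpenCV 4.12 (cv2) and the standard library are available. Lean on these libraries where they do the work, as an engineer would, in place of code of your own. Each camera call takes 0.05 s, during which the arm holds its last target. There are 200 camera calls.

### The job

Check the clamped aluminium rack frame for squareness with the yellow slide rule: lay the rule flat inside the frame and gently slide it out until its noses sit fully home in both corners of the blue-capped diagonal, hold its head pressed home there with its measuring force of about 9 N for a second, then do the same in the yellow-capped diagonal, without shifting the frame while measuring. Compare the two lengths and, if they differ, push the far rail sideways by its end until the diagonals agree to within 3 mm. Never press hard on the frame (25 N at most), leave the rule lying flat inside the frame, let go, and leave everything else on the bench in its place.

Things in the scene. Friction and masses are not known exactly. Their poses are not given: they have to be found in the camera images.
- frame: aluminium frame flat on the bench, outside 198 x 250 mm, rails 20 mm high (corner caps to 23 mm). Origin: its centre, on the bench; x from the fixed near rail (with two dark clamps) to the far rail, y left along the rails. Corner centres (seats) are 150 mm apart in x, 200 mm in y along each rail, always. Blue: near left and far right; yellow: near right and far left
- far_rail: far rail; same origin as the frame when square. Slides stiffly along frame y with its two corners, the pinned side bars following; about 10 N along it moves it, under 9 N along it does not (so a 10 N push along a diagonal is safe), it stays where left. Pushed by s mm to +y from square (start within 11 either way, stops at 16): yellow diagonal between seats sqrt((200+s)^2+150^2) mm, blue sqrt((200-s)^2+150^2)
- seat_blue_near (a point): near left corner, blue cap: point 6 mm inside both walls (centre of a 6 mm radius nose that is fully home in that corner), 8 mm above the bench; axes those of the frame. Walls there are 20 mm high
- seat_blue_far (a point): far right corner, blue cap (moves with the far rail): point 6 mm inside both walls (centre of a 6 mm radius nose that is fully home in that corner), 8 mm above the bench; axes those of the frame. Walls there are 20 mm high
- seat_yellow_near (a point): near right corner, yellow cap: point 6 mm inside both walls (centre of a 6 mm radius nose that is fully home in that corner), 8 mm above the bench; axes those of the frame. Walls there are 20 mm high
- seat_yellow_far (a point): far left corner, yellow cap (moves with the far rail): point 6 mm inside both walls (centre of a 6 mm radius nose that is fully home in that corner), 8 mm above the bench; axes those of the frame. Walls there are 20 mm high
- far_end_left (a point): centre of the far rail's flat left (+y) end face, 18 mm wide, 20 mm high, 10 mm above the bench; push here towards the frame's -y
- far_end_right (a point): centre of the far rail's flat right (-y) end face, 18 mm wide, 20 mm high, 10 mm above the bench; push here towards the frame's +y
- rule_handle (a point): centre of the black handle block on the rule's yellow channel, to carry it by: 24 mm along the rule, 14 mm across, from 12 to 40 mm above the rule's underside (this point 26 mm above it). x along the rule towards its sliding head, z up. The channel is 22 mm wide and 12 mm high; rule 0.46 kg
- rule_nose (a point): axis of the round steel nose (radius 6 mm, 14 mm high) on the channel's fixed end, 92.5 mm behind the handle's centre, 8 mm above the underside
- thumb_post (a point): axis of the red round thumb post on the sliding tongue: 14 mm diameter, from 12 to 40 mm above the rule's underside, this point 26 mm above it; 67 mm ahead of the handle's centre when the rule is closed. Moves with the tongue along the rule
- head_nose (a point): axis of the round steel nose (radius 6 mm) on the tongue's head, 55.5 mm ahead of the thumb post, 8 mm above the underside
- rule_head: head of the tongue with the nose, carried by the tongue; origin as the tongue's, not at the nose (see head_nose). Measuring force: it must bear on its corner with a push of about 9 N (8 to 10) along the rule while a diagonal is measured
- rule_tongue (a joint): how far the tongue is slid out, m: 0 closed to 0.060; about 0.5 N slides it, it stays where left. Nose axis to nose axis is 0.215 m plus this value, which is the measured diagonal (corner centre to corner centre) when both noses are home
- tube_rack: black tube rack with teal-capped tubes, 150 x 55 mm, 55 mm high; not part of the job, leave it; origin at its underside's centre
- orange_rack: orange tube rack, 50 x 130 mm, 55 mm high; not part of the job, leave it; origin at its underside's centre
- jar: yellow jar with white lid, 90 mm across, 75 mm high; not part of the job, leave it; origin at its underside's centre
- scanner: grey and cream hand scanner lying down, about 190 x 60 mm, 40 mm high; not part of the job, leave it; origin at its underside's centre
- screwdriver: screwdriver with blue handle; not part of the job, leave it
- slide_box: teal slide box 80 x 50 mm, 30 mm high; not part of the job, leave it; origin at its underside's centre

How it is judged:
By the outcome, as a careful person would: the job done as asked, in the order asked, and still so for the second after the job is handed in, with the robot touching nothing.
It also fails if it takes over 72 s, if anything falls off the work surface, if the arm or the gripper's body presses on something with over 40 N, if the wrist force passes 120 N, or if a joint passes its speed limit or range.

## Working session

There is one attempt and no reset: what is moved stays moved. The work goes in short steps, Python scripts to look and compute and a shell command to move; the robot and the scene stay as the last step left them, time stands still between calls to the robot, and variables do not carry over. Pictures are saved under pics/ and viewed, about 8 in all and at most 12, crops included, and the job is handed in when it is done.

```bash
ls; mkdir -p pics
python3 - <<'E'
from bench import *
import cv2,numpy as np
s=read_state();print({k:np.round(v,3) for k,v in s.items()})
for n in("scene","top"):
    p,d=capture(n);cv2.imwrite(f"pics/{n}0.png",p[:,:,::-1]);np.save(f"{n}_d.npy",d)
    c=get_calibration(n);print(n,np.round(c["camera_matrix"],1).tolist(),np.round(c["R"],3).tolist(),np.round(c["t"],3))
E
```

```text
pics
{'time': np.float64(0.0), 'q': array([ 1.173,  0.384,  0.044,  1.6  , -0.018,  1.161, -0.05 ]), 'joint_vel': array([-0.001,  0.001,  0.001, -0.001,  0.001,  0.001, -0.002]), 'tau': array([-0.0000e+00, -4.3346e+01,  1.0240e+00, -2.4951e+01,  1.0000e-02,
        1.1000e-02,  0.0000e+00]), 'tool_pos': array([ 0.192, -0.62 ,  0.23 ]), 'orientation': array([-0.001,  0.989,  0.149, -0.   ]), 'contact_force': array([-0.051,  1.187,  0.635]), 'wrist_torque': array([-0.02 ,  0.02 ,  0.007]), 'opening': np.float64(0.086)}
scene [[481.3, 0.0, 315.0], [0.0, 481.3, 195.7], [0.0, 0.0, 1.0]] [[-0.763, 0.646, 0.003], [0.511, 0.606, -0.61], [-0.396, -0.464, -0.793]] [ 0.443 -0.238  1.72 ]
top [[485.0, 0.0, 316.8], [0.0, 485.0, 200.1], [0.0, 0.0, 1.0]] [[0.028, -1.0, 0.012], [-0.995, -0.029, -0.094], [0.094, -0.009, -0.996]] [-0.038  0.583  1.603]
```

View pics/top0.png

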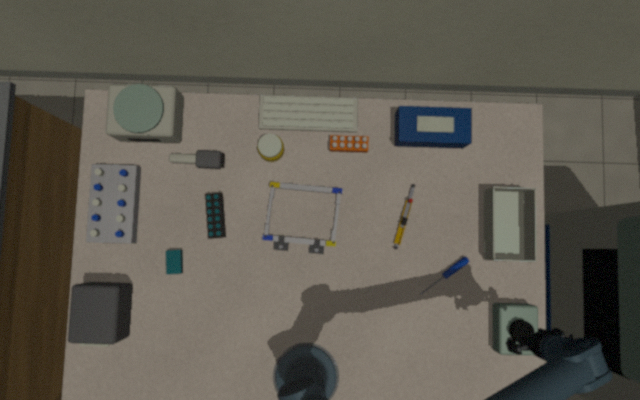

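View pics/scene0.png

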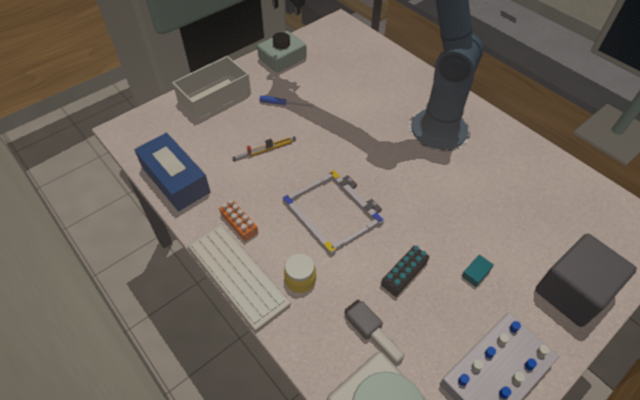

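Top view: the frame's caps are at about (267,238) blue, (331,243) yellow, (274,185) yellow and (337,190) blue. The rule runs from (395,247) to (411,187), with its head on the far side. The scene view agrees.

```bash
cat > h.py <<'E'
from bench import *
import cv2,numpy as np
def ray(n,u,v,z):
    c=get_calibration(n);K=np.array(c["camera_matrix"]);R=np.array(c["R"]);t=np.array(c["t"])
    C=-R.T@t;d=R.T@np.linalg.inv(K)@np.array([u,v,1.]);return (C+d*(z-C[2])/d[2])[:2]
def proj(n,P):
    c=get_calibration(n);q=np.array(c["R"])@P+np.array(c["t"]);q=np.array(c["camera_matrix"])@q;return q[:2]/q[2]
H={"blue":((105,140,60),(130,255,255)),"yellow":((18,120,90),(34,255,255)),"red":((0,120,60),(12,255,255)),"black":((0,0,0),(180,255,60))}
def blobs(n,img,col,box,mn=4):
    h=cv2.cvtColor(img,cv2.COLOR_RGB2HSV);m=cv2.inRange(h,*H[col]);k=np.zeros_like(m);x0,y0,x1,y1=box;k[y0:y1,x0:x1]=m[y0:y1,x0:x1]
    N,_,st,ce=cv2.connectedComponentsWithStats(k);return [(int(st[i,4]),*np.round(ce[i],1)) for i in range(1,N) if st[i,4]>=mn]
def crop(n,img,box,f,name):
    x0,y0,x1,y1=box;cv2.imwrite("pics/"+name,cv2.resize(img[y0:y1,x0:x1,::-1],None,fx=f,fy=f,interpolation=cv2.INTER_CUBIC))
E
python3 - <<'E'
from h import *
B={"top":(255,175,425,260),"scene":(225,130,395,260)}
ims=[]
for n in B:
    p,d=capture(n)
    for c in H:
        for a,u,v in blobs(n,p,c,B[n]):
            print(n,c,a,u,v,"z23",np.round(ray(n,u,v,.023),4),"z40",np.round(ray(n,u,v,.04),4),"z12",np.round(ray(n,u,v,.012),4))
    x0,y0,x1,y1=B[n];ims.append(cv2.resize(p[y0:y1,x0:x1,::-1],(680,int(4*(y1-y0))),interpolation=cv2.INTER_CUBIC)[:,:])
im=np.vstack(ims);im=im[:,:];cv2.imwrite("pics/c1.png",cv2.resize(im,None,fx=.69,fy=.69));print(im.shape)
E
```

```text
top blue 28 336.2 189.9 z23 [ 0.6206 -0.0863] z40 [ 0.6186 -0.0855] z12 [ 0.6219 -0.0869]
top blue 24 268.1 237.4 z23 [0.4541 0.1374] z40 [0.4539 0.1359] z12 [0.4543 0.1384]
top yellow 50 274.6 184.2 z23 [0.6338 0.1222] z40 [0.6317 0.1209] z12 [0.6352 0.1231]
top yellow 24 404.0 207.3 z23 [ 0.5683 -0.3165] z40 [ 0.5668 -0.3132] z12 [ 0.5692 -0.3185]
top yellow 123 398.8 234.6 z23 [ 0.4759 -0.3   ] z40 [ 0.4754 -0.297 ] z12 [ 0.4762 -0.302 ]
top yellow 44 330.1 243.2 z23 [ 0.4407 -0.0703] z40 [ 0.4405 -0.0696] z12 [ 0.4407 -0.0707]
top red 13 409.8 200.4 z23 [ 0.5922 -0.3358] z40 [ 0.5905 -0.3324] z12 [ 0.5933 -0.338 ]
top black 35 403.2 220.7 z23 [ 0.523  -0.3143] z40 [ 0.522  -0.3111] z12 [ 0.5236 -0.3163]
top black 46 280.7 242.8 z23 [0.4373 0.0947] z40 [0.4373 0.0937] z12 [0.4374 0.0954]
top black 38 315.6 246.5 z23 [ 0.4283 -0.0221] z40 [ 0.4283 -0.022 ] z12 [ 0.4283 -0.0222]
scene blue 16 288.1 199.9 z23 [ 0.6186 -0.0836] z40 [ 0.6261 -0.0731] z12 [ 0.6138 -0.0905]
scene blue 21 376.9 216.3 z23 [0.4516 0.1388] z40 [0.4614 0.1461] z12 [0.4453 0.134 ]
scene yellow 152 274.7 145.7 
[... 197 characters left out ...]
24 0.1242] z40 [0.6396 0.1318] z12 [0.6277 0.1193]
scene red 17 248.6 149.2 z23 [ 0.5875 -0.3383] z40 [ 0.5953 -0.3241] z12 [ 0.5824 -0.3474]
scene red 340 240.2 224.9 z23 [ 0.7861 -0.1024] z40 [ 0.7912 -0.0916] z12 [ 0.7829 -0.1094]
scene red 4 234.0 202.8 z23 [ 0.7535 -0.1827] z40 [ 0.759  -0.1707] z12 [ 0.7499 -0.1904]
scene red 4 238.5 207.5 z23 [ 0.7532 -0.1589] z40 [ 0.7587 -0.1472] z12 [ 0.7496 -0.1664]
scene red 4 243.5 212.5 z23 [ 0.7523 -0.1335] z40 [ 0.7578 -0.1222] z12 [ 0.7487 -0.1407]
scene red 5 248.4 218.2 z23 [ 0.7532 -0.1066] z40 [ 0.7587 -0.0957] z12 [ 0.7496 -0.1136]
scene black 27 268.9 143.2 z23 [ 0.5182 -0.3164] z40 [ 0.5271 -0.3026] z12 [ 0.5125 -0.3254]
(860, 680, 3)
```

View pics/c1.png

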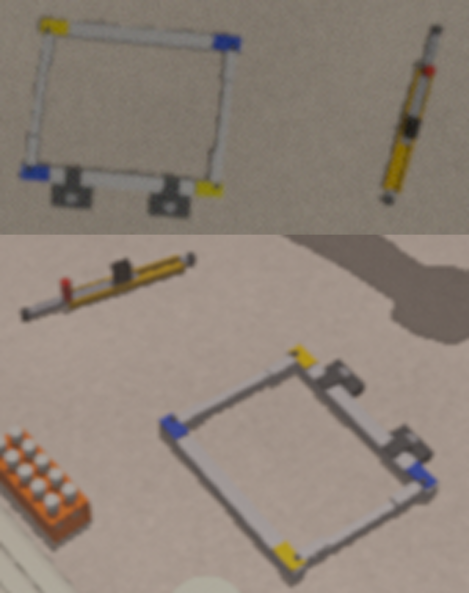

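Rule and frame positions agree between the two views. The frame centre is about (0.536, 0.028) with yaw -3.7°, and s is roughly -3 mm. The rule handle is at about (0.521, -0.314) with yaw -15.5°.

```bash
cat > go.py <<'E'
import sys;from h import *
from scipy.spatial.transform import Rotation as Ro
# usage: go.py x y z yaw(deg of tool x): turn about tool z, then delta in tool axes after the turn
def rot():
    q=read_state()["orientation"];return Ro.from_quat([q[1],q[2],q[3],q[0]])
def yaw():
    a=rot().as_matrix()[:,0];return np.degrees(np.arctan2(a[1],a[0]))
if __name__=="__main__":
    x,y,z,w=map(float,sys.argv[1:5]);p=read_state()["tool_pos"];y0=yaw()
    t=(y0-w+180)%360-180;c,s=np.cos(np.radians(w)),np.sin(np.radians(w));d=np.array([x,y,z])-p
    print("yaw",round(y0,2),"tilt",np.round(rot().as_matrix()[:,2],4),"turn z",round(t,2),"delta mm",np.round(1e3*np.array([d[0]*c+d[1]*s,d[0]*s-d[1]*c,-d[2]]),1))
E
python3 go.py .521 -.314 .10 -15.5
```

```text
yaw 17.18 tilt [-6.0e-04  1.6e-03 -1.0e+00] turn z 32.68 delta mm [ 235.4 -383.3  130.4]
```

```bash
python3 -m pendant '[{"delta_pos":[0,0,0],"turn":[0,0,8.17],"hand":0.5},{"delta_pos":[0,0,0],"turn":[0,0,8.17],"hand":0.5},{"delta_pos":[0,0,0],"turn":[0,0,8.17],"hand":0.5},{"delta_pos":[0,0,0],"turn":[0,0,8.17],"hand":0.5},{"delta_pos":[21.4,-34.8,0],"turn":[0,0,0],"hand":0.5},{"delta_pos":[21.4,-34.8,0],"turn":[0,0,0],"hand":0.5},{"delta_pos":[21.4,-34.8,0],"turn":[0,0,0],"hand":0.5},{"delta_pos":[21.4,-34.8,0],"turn":[0,0,0],"hand":0.5},{"delta_pos":[21.4,-34.8,0],"turn":[0,0,0],"hand":0.5},{"delta_pos":[21.4,-34.8,0],"turn":[0,0,0],"hand":0.5},{"delta_pos":[21.4,-34.8,20],"turn":[0,0,0],"hand":0.5},{"delta_pos":[21.4,-34.8,25],"turn":[0,0,0],"hand":0.5},{"delta_pos":[21.4,-34.8,25],"turn":[0,0,0],"hand":0.5},{"delta_pos":[21.4,-34.8,25],"turn":[0,0,0],"hand":0.5},{"delta_pos":[21.4,-34.8,25],"turn":[0,0,0],"hand":0.5},{"delta_pos":[0,0,10],"turn":[0,0,0],"hand":0.5},{"delta_pos":[0,0,0],"turn":[0,0,0],"hand":0.5}]'; python3 go.py .521 -.314 .016 -15.5
python3 - <<'E'
from h import *
ims=[]
for n in("top","scene"):
    p,d=capture(n);u=proj(n,np.array([.521,-.314,.03])).astype(int);x,y=u
    ims.append(cv2.resize(p[y-50:y+50,x-65:x+65,::-1],None,fx=3.5,fy=3.5,interpolation=cv2.INTER_CUBIC));print(u)
    F=[read_state()["contact_force"]];print(F)
cv2.imwrite("pics/c2.png",np.hstack(ims)[:, :800] if 0 else cv2.resize(np.hstack(ims),(800,308)))
E
```

```text
time: 1.9
tool_pos: [0.5204, -0.3122, 0.0986]
orientation: [-0.001, 0.991, -0.133, -0.002]
contact_force: [-0.2, -0.7, 0.1]
opening: 0.043
yaw -15.26 tilt [-0.0045  0.003  -1.    ] turn z 0.24 delta mm [ 1.   1.6 82.6]
[403 221]
[array([ 0.29765723, -0.79950632,  0.19610982])]
[268 142]
[array([-0.93930253,  0.22394479,  0.59816333])]
```

View pics/c2.png

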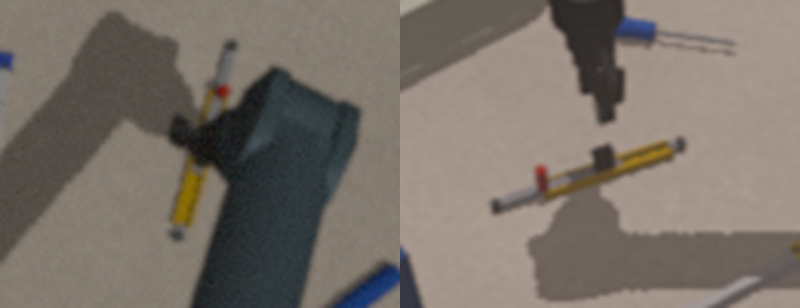

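The gripper is right above the handle in both crops, so I'll descend and grip.

```bash
python3 -m pendant '[{"delta_pos":[0.5,0.8,20],"turn":[0,0,0],"hand":0.5},{"delta_pos":[0.5,0.8,20],"turn":[0,0,0],"hand":0.5},{"delta_pos":[0,0,20],"turn":[0,0,0],"hand":0.5},{"delta_pos":[0,0,15],"turn":[0,0,0],"hand":0.5},{"delta_pos":[0,0,6],"turn":[0,0,0],"hand":0.5},{"delta_pos":[0,0,0],"turn":[0,0,0],"hand":0},{"delta_pos":[0,0,0],"turn":[0,0,0],"hand":0},{"delta_pos":[0,0,0],"turn":[0,0,0],"hand":0},{"delta_pos":[0,0,0],"turn":[0,0,0],"hand":0},{"delta_pos":[0,0,0],"turn":[0,0,0],"hand":0},{"delta_pos":[0,0,0],"turn":[0,0,0],"hand":0}]' 40; python3 -m pendant '[{"delta_pos":[0,0,-15],"turn":[0,0,0],"hand":0},{"delta_pos":[0,0,-15],"turn":[0,0,0],"hand":0},{"delta_pos":[0,0,-15],"turn":[0,0,0],"hand":0},{"delta_pos":[0,0,0],"turn":[0,0,0],"hand":0}]'; python3 go.py .536 .028 .08 -56.8
```

```text
time: 3.1
tool_pos: [0.5226, -0.3164, 0.0213]
orientation: [-0.0, 0.991, -0.135, 0.001]
contact_force: [-0.8, 3.4, 4.8]
opening: 0.0129
time: 3.5
tool_pos: [0.5237, -0.3188, 0.0686]
orientation: [0.001, 0.991, -0.135, 0.003]
contact_force: [1.0, -0.9, -3.7]
opening: 0.0131
yaw -15.54 tilt [ 0.0055 -0.0037 -1.    ] turn z 41.26 delta mm [-283.5 -200.2  -11.4]
```

```bash
python3 go.py .5263 .0436 .075 -57;  python3 -m pendant '[{"delta_pos":[0,0,0],"turn":[0,0,8.3],"hand":0},{"delta_pos":[0,0,0],"turn":[0,0,8.3],"hand":0},{"delta_pos":[0,0,0],"turn":[0,0,8.3],"hand":0},{"delta_pos":[0,0,0],"turn":[0,0,8.3],"hand":0},{"delta_pos":[0,0,0],"turn":[0,0,8.3],"hand":0}]'; python3 go.py .5263 .0436 .075 -57
```

```text
yaw -15.54 tilt [ 0.0055 -0.0037 -1.    ] turn z 41.46 delta mm [-302.5 -199.6   -6.4]
time: 4.0
tool_pos: [0.5213, -0.3168, 0.0651]
orientation: [0.0, 0.877, -0.48, -0.0]
contact_force: [0.6, -0.1, -4.8]
opening: 0.013
yaw -57.34 tilt [-4.e-04  1.e-04 -1.e+00] turn z -0.34 delta mm [-299.6 -200.5   -9.9]
```

```bash
python3 -m pendant '[{"delta_pos":[-15,-10,-4],"turn":[0,0,0],"hand":0},{"delta_pos":[-30,-20,-4],"turn":[0,0,0],"hand":0},{"delta_pos":[-30,-20,-2],"turn":[0,0,0],"hand":0},{"delta_pos":[-30,-20,0],"turn":[0,0,0],"hand":0},{"delta_pos":[-30,-20,0],"turn":[0,0,0],"hand":0},{"delta_pos":[-30,-20,0],"turn":[0,0,0],"hand":0},{"delta_pos":[-30,-20,0],"turn":[0,0,0],"hand":0},{"delta_pos":[-30,-20,0],"turn":[0,0,0],"hand":0},{"delta_pos":[-30,-20,0],"turn":[0,0,0],"hand":0},{"delta_pos":[-25,-17,0],"turn":[0,0,0],"hand":0},{"delta_pos":[-15,-10,0],"turn":[0,0,0],"hand":0},{"delta_pos":[-5,-4,0],"turn":[0,0,0],"hand":0},{"delta_pos":[0,0,0],"turn":[0,0,0],"hand":0}]'; python3 go.py .5263 .0436 .022 -57
python3 - <<'E'
from h import *
ims=[]
for n in("top","scene"):
    p,d=capture(n);x,y=proj(n,np.array([.536,.028,.02])).astype(int)
    ims.append(cv2.resize(p[y-50:y+50,x-65:x+65,::-1],None,fx=3,fy=3,interpolation=cv2.INTER_CUBIC))
cv2.imwrite("pics/c3.png",np.hstack(ims))
E
```

```text
time: 5.3
tool_pos: [0.5266, 0.046, 0.0755]
orientation: [-0.0, 0.88, -0.475, 0.0]
contact_force: [0.1, 0.8, -5.4]
opening: 0.0129
yaw -56.74 tilt [ 3.e-04  5.e-04 -1.e+00] turn z 0.26 delta mm [ 1.8  1.5 53.5]
```

View pics/c3.png

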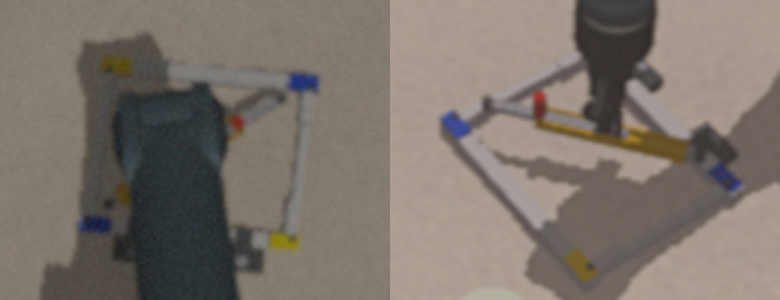

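The rule hangs inside the frame along the blue diagonal with clearance at both ends (top crop, head at (283,97), tail at (110,203)). Now I'll lower it.

```bash
python3 -m pendant '[{"delta_pos":[1.5,1.5,15],"turn":[0,0,0],"hand":0},{"delta_pos":[0,0,15],"turn":[0,0,0],"hand":0},{"delta_pos":[0,0,12],"turn":[0,0,0],"hand":0},{"delta_pos":[0,0,7],"turn":[0,0,0],"hand":0},{"delta_pos":[0,0,2],"turn":[0,0,0],"hand":0},{"delta_pos":[0,0,0],"turn":[0,0,0],"hand":0}]'; python3 -m pendant '[{"delta_pos":[0,0,1],"turn":[0,0,0],"hand":0},{"delta_pos":[0,0,1],"turn":[0,0,0],"hand":0},{"delta_pos":[0,0,0],"turn":[0,0,0],"hand":0}]'
```

```text
time: 6.0
tool_pos: [0.5264, 0.0418, 0.0241]
orientation: [0.0, 0.879, -0.477, -0.0]
contact_force: [-0.1, 0.5, -4.0]
opening: 0.0126
time: 6.3
tool_pos: [0.5267, 0.0423, 0.0226]
orientation: [-0.0, 0.879, -0.477, 0.0]
contact_force: [0.2, -0.1, -4.1]
opening: 0.0129
```

```bash
python3 -m pendant '[{"delta_pos":[-3,0,1],"turn":[0,0,0],"hand":0},{"delta_pos":[-3,0,0],"turn":[0,0,0],"hand":0},{"delta_pos":[-2,0,0],"turn":[0,0,0],"hand":0},{"delta_pos":[0,0,0],"turn":[0,0,0],"hand":0}]';python3 -m pendant '[{"delta_pos":[-1,0,0],"turn":[0,0,0],"hand":0},{"delta_pos":[-1,0,0],"turn":[0,0,0],"hand":0},{"delta_pos":[0,0,0],"turn":[0,0,0],"hand":0}]'
```

```text
time: 6.7
tool_pos: [0.5217, 0.0496, 0.0213]
orientation: [-0.0, 0.879, -0.477, -0.0]
contact_force: [-0.6, -0.2, -3.9]
opening: 0.0129
time: 7.0
tool_pos: [0.5209, 0.0506, 0.0213]
orientation: [-0.0, 0.879, -0.477, -0.0]
contact_force: [0.2, -0.1, -4.3]
opening: 0.0128
```

```bash
python3 -m pendant '[{"delta_pos":[-1,0,0],"turn":[0,0,0],"hand":0},{"delta_pos":[-1,0,0],"turn":[0,0,0],"hand":0},{"delta_pos":[0,0,0],"turn":[0,0,0],"hand":0}]'
```

```text
time: 7.3
tool_pos: [0.5198, 0.0524, 0.0213]
orientation: [-0.0, 0.879, -0.477, -0.0]
contact_force: [-0.5, 0.4, -3.7]
opening: 0.013
```

```bash
python3 -m pendant '[{"delta_pos":[-1,0,0],"turn":[0,0,0],"hand":0},{"delta_pos":[-1,0,0],"turn":[0,0,0],"hand":0},{"delta_pos":[0,0,0],"turn":[0,0,0],"hand":0}]'; python3 -m pendant '[{"delta_pos":[-1,0,0],"turn":[0,0,0],"hand":0},{"delta_pos":[0,0,0],"turn":[0,0,0],"hand":0}]'
```

```text
time: 7.6
tool_pos: [0.5187, 0.054, 0.0213]
orientation: [-0.0, 0.879, -0.477, -0.0]
contact_force: [-0.3, 0.4, -4.1]
opening: 0.0132
time: 7.8
tool_pos: [0.5185, 0.0548, 0.0213]
orientation: [-0.0, 0.879, -0.477, 0.0]
contact_force: [0.6, -0.2, -4.7]
opening: 0.0129
```

```bash
python3 -m pendant '[{"delta_pos":[-1,0,0],"turn":[0,0,0],"hand":0},{"delta_pos":[0,0,0],"turn":[0,0,0],"hand":0}]'
```

```text
time: 8.0
tool_pos: [0.5184, 0.0554, 0.0215]
orientation: [-0.0, 0.879, -0.477, 0.001]
contact_force: [1.7, -0.6, -4.6]
opening: 0.0129
```

```bash
python3 -m pendant '[{"delta_pos":[-0.8,-0.6,0],"turn":[0,0,0],"hand":0},{"delta_pos":[-0.8,-0.6,0],"turn":[0,0,0],"hand":0},{"delta_pos":[0,0,0],"turn":[0,0,0],"hand":0}]'
```

```text
time: 8.3
tool_pos: [0.5186, 0.0562, 0.0216]
orientation: [0.0, 0.879, -0.477, 0.001]
contact_force: [3.6, -4.8, -3.2]
opening: 0.0129
```

```bash
python3 -m pendant '[{"delta_pos":[-0.8,-0.6,0],"turn":[0,0,0],"hand":0},{"delta_pos":[-0.8,-0.6,0],"turn":[0,0,0],"hand":0},{"delta_pos":[0,0,0],"turn":[0,0,0],"hand":0}]'
```

```text
time: 8.6
tool_pos: [0.5188, 0.0565, 0.0216]
orientation: [0.001, 0.879, -0.478, 0.001]
contact_force: [2.7, -7.3, -3.1]
opening: 0.0127
```

```bash
python3 -m pendant '[{"delta_pos":[0,0,1],"turn":[0,0,0],"hand":0},{"delta_pos":[0,0,0],"turn":[0,0,0],"hand":0},{"delta_pos":[0,0,0],"turn":[0,0,0],"hand":0.4},{"delta_pos":[0,0,0],"turn":[0,0,0],"hand":0.4},{"delta_pos":[0,0,0],"turn":[0,0,0],"hand":0.4},{"delta_pos":[0,0,-10],"turn":[0,0,0],"hand":0.4},{"delta_pos":[0,0,-20],"turn":[0,0,0],"hand":0.4},{"delta_pos":[0,0,-15],"turn":[0,0,0],"hand":0.1},{"delta_pos":[18,0,0],"turn":[0,0,0],"hand":0},{"delta_pos":[18,0,0],"turn":[0,0,0],"hand":0},{"delta_pos":[0,0,0],"turn":[0,0,0],"hand":0}]'
python3 - <<'E'
from h import *
ims=[]
for n in("top","scene"):
    p,d=capture(n);x,y=proj(n,np.array([.536,.028,.02])).astype(int)
    ims.append(cv2.resize(p[y-50:y+50,x-65:x+65,::-1],None,fx=3,fy=3,interpolation=cv2.INTER_CUBIC))
    for c in("yellow","red","black"):print(n,c,[(b,np.round(ray(n,b[1],b[2],.03),4)) for b in blobs(n,p,c,(x-45,y-50,x+50,y+50))])
cv2.imwrite("pics/c4.png",np.hstack(ims))
E
```

```text
time: 9.7
tool_pos: [0.5393, 0.0271, 0.0666]
orientation: [-0.0, 0.878, -0.479, 0.001]
contact_force: [-0.6, -0.3, 0.7]
opening: 0.0
top yellow [((8, np.float64(275.2), np.float64(183.6)), array([0.635 , 0.1197])), ((43, np.float64(330.0), np.float64(243.2)), array([ 0.4406, -0.0697]))]
top red []
top black [((2329, np.float64(299.9), np.float64(228.7)), array([0.4859, 0.032 ])), ((13, np.float64(269.9), np.float64(233.3)), array([0.4678, 0.1313]))]
scene yellow [((205, np.float64(349.1), np.float64(216.2)), array([0.5194, 0.0875])), ((52, np.float64(329.0), np.float64(245.8)), array([0.6344, 0.1267]))]
scene red [((22, np.float64(319.9), np.float64(204.6)), array([ 0.5584, -0.0022]))]
scene black [((427, np.float64(333.3), np.float64(177.1)), array([ 0.4541, -0.0578])), ((38, np.float64(342.7), np.float64(210.6)), array([0.5202, 0.0597]))]
```

View pics/c4.png

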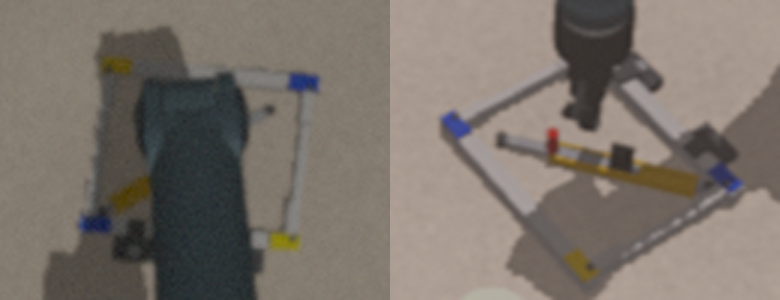

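The rule lies flat with its tail in the near blue corner. The closed fingers are midway between the handle (right crop (622,155)) and the post (552,133).

```bash
cat > f.py <<'E'
import sys;from h import *
from go import yaw
n=int(sys.argv[1]) if len(sys.argv)>1 else 4
F=[];P=[];t0=read_state()["time"]
for i in range(n):
    capture("top");s=read_state();F.append(s["contact_force"]);P.append(s["tool_pos"])
F=np.array(F);P=np.array(P);w=np.radians(yaw());u=np.array([np.cos(w),np.sin(w),0]);v=np.array([np.sin(w),-np.cos(w),0])
print("t",round(float(t0),2),"yaw",round(float(np.degrees(w)),2),"F along/across/z",np.round([(F@u).mean(),(F@v).mean(),F[:,2].mean()],2),"sd",np.round((F@u).std(),2),"along mm",np.round(1e3*(P@u).mean(),2),"across",np.round(1e3*(P@v).mean(),2),"pos",np.round(P.mean(0),4))
E
python3 -m pendant '[{"delta_pos":[0,0,12],"turn":[0,0,0],"hand":0},{"delta_pos":[0,0,15],"turn":[0,0,0],"hand":0},{"delta_pos":[0,0,12],"turn":[0,0,0],"hand":0},{"delta_pos":[0,0,7],"turn":[0,0,0],"hand":0},{"delta_pos":[0,0,0],"turn":[0,0,0],"hand":0}]';python3 f.py; python3 -m pendant '[{"delta_pos":[-4,0,0],"turn":[0,0,0],"hand":0},{"delta_pos":[-4,0,0],"turn":[0,0,0],"hand":0},{"delta_pos":[-2,0,0],"turn":[0,0,0],"hand":0},{"delta_pos":[-1,0,0],"turn":[0,0,0],"hand":0},{"delta_pos":[0,0,0],"turn":[0,0,0],"hand":0}]'
```

```text
time: 10.3
tool_pos: [0.5356, 0.0295, 0.0172]
orientation: [0.001, 0.879, -0.477, -0.002]
contact_force: [-0.8, 1.1, -0.1]
opening: -0.0001
t 10.3 yaw -57.01 F along/across/z [ 0.15  0.18 -0.03] sd 0.82 along mm 267.99 across -466.81 pos [0.5375 0.0294 0.019 ]
time: 11.0
tool_pos: [0.5315, 0.0389, 0.0194]
orientation: [-0.0, 0.879, -0.477, 0.0]
contact_force: [-0.3, -0.0, 0.2]
opening: 0.0001
```

```bash
python3 -m pendant '[{"delta_pos":[-1,0,0],"turn":[0,0,0],"hand":0},{"delta_pos":[-1,0,0],"turn":[0,0,0],"hand":0},{"delta_pos":[0,0,0],"turn":[0,0,0],"hand":0}]';python3 f.py 3;  python3 -m pendant '[{"delta_pos":[-1,0,0],"turn":[0,0,0],"hand":0},{"delta_pos":[-1,0,0],"turn":[0,0,0],"hand":0},{"delta_pos":[0,0,0],"turn":[0,0,0],"hand":0}]'; python3 f.py 3
```

```text
time: 11.3
tool_pos: [0.5312, 0.0392, 0.0194]
orientation: [0.0, 0.879, -0.478, 0.001]
contact_force: [1.7, -2.3, -1.2]
opening: 0.0001
t 11.3 yaw -57.05 F along/across/z [ 3.35 -0.57 -1.3 ] sd 0.62 along mm 256.03 across -467.08 pos [0.5312 0.0392 0.0194]
time: 11.75
tool_pos: [0.531, 0.0392, 0.0196]
orientation: [0.0, 0.878, -0.478, 0.002]
contact_force: [4.0, -5.8, -2.5]
opening: 0.0
t 11.75 yaw -57.11 F along/across/z [ 7.25 -0.3  -2.9 ] sd 0.38 along mm 255.43 across -467.12 pos [0.531  0.0392 0.0195]
```

```bash
python3 -m pendant '[{"delta_pos":[5,0,0],"turn":[0,0,0],"hand":0},{"delta_pos":[6,0,0],"turn":[0,0,0],"hand":0},{"delta_pos":[6,0,0],"turn":[0,0,0],"hand":0},{"delta_pos":[5,0,0],"turn":[0,0,0],"hand":0},{"delta_pos":[4,0,0],"turn":[0,0,0],"hand":0},{"delta_pos":[4,0,0],"turn":[0,0,0],"hand":0},{"delta_pos":[4,0,0],"turn":[0,0,0],"hand":0},{"delta_pos":[4,0,0],"turn":[0,0,0],"hand":0},{"delta_pos":[4,0,0],"turn":[0,0,0],"hand":0},{"delta_pos":[4,0,0],"turn":[0,0,0],"hand":0},{"delta_pos":[3,0,0],"turn":[0,0,0],"hand":0},{"delta_pos":[3,0,0],"turn":[0,0,0],"hand":0},{"delta_pos":[2,0,0],"turn":[0,0,0],"hand":0},{"delta_pos":[0,0,0],"turn":[0,0,0],"hand":0}]';python3 f.py 2
```

```text
time: 13.3
tool_pos: [0.559, -0.0038, 0.0193]
orientation: [0.0, 0.879, -0.477, 0.0]
contact_force: [-0.6, -0.6, 1.3]
opening: 0.0
t 13.3 yaw -57.01 F along/across/z [-0.37 -0.15  0.07] sd 0.71 along mm 307.36 across -466.82 pos [ 0.5589 -0.0036  0.0193]
```

```bash
python3 -m pendant '[{"delta_pos":[2,0,0],"turn":[0,0,0],"hand":0},{"delta_pos":[2,0,0],"turn":[0,0,0],"hand":0},{"delta_pos":[2,0,0],"turn":[0,0,0],"hand":0},{"delta_pos":[0,0,0],"turn":[0,0,0],"hand":0}]';python3 f.py 2; python3 -m pendant '[{"delta_pos":[1,0,0],"turn":[0,0,0],"hand":0},{"delta_pos":[1,0,0],"turn":[0,0,0],"hand":0},{"delta_pos":[0,0,0],"turn":[0,0,0],"hand":0}]';python3 f.py 2
```

```text
time: 13.8
tool_pos: [0.5623, -0.0088, 0.0193]
orientation: [0.0, 0.879, -0.477, 0.0]
contact_force: [0.5, -0.6, 0.5]
opening: -0.0
t 13.8 yaw -57.02 F along/across/z [-0.64 -0.15 -0.42] sd 0.19 along mm 313.41 across -466.89 pos [ 0.5623 -0.0087  0.0193]
time: 14.2
tool_pos: [0.5632, -0.0101, 0.0193]
orientation: [-0.0, 0.879, -0.477, 0.0]
contact_force: [0.6, -0.3, -0.6]
opening: 0.0002
t 14.2 yaw -57.01 F along/across/z [ 0.14  0.53 -0.18] sd 0.39 along mm 315.23 across -466.87 pos [ 0.5632 -0.0102  0.0193]
```

```bash
python3 -m pendant '[{"delta_pos":[1,0,0],"turn":[0,0,0],"hand":0},{"delta_pos":[1,0,0],"turn":[0,0,0],"hand":0},{"delta_pos":[0,0,0],"turn":[0,0,0],"hand":0}]';python3 f.py 2
```

```text
time: 14.6
tool_pos: [0.5644, -0.0119, 0.0193]
orientation: [-0.0, 0.879, -0.477, 0.0]
contact_force: [-0.6, 0.5, -0.8]
opening: -0.0
t 14.6 yaw -57.01 F along/across/z [-1.06 -0.37  0.15] sd 0.34 along mm 317.28 across -466.87 pos [ 0.5644 -0.0119  0.0193]
```

```bash
python3 -m pendant '[{"delta_pos":[1,0,0],"turn":[0,0,0],"hand":0},{"delta_pos":[1,0,0],"turn":[0,0,0],"hand":0},{"delta_pos":[0,0,0],"turn":[0,0,0],"hand":0}]';python3 f.py 2;  python3 -m pendant '[{"delta_pos":[1,0,0],"turn":[0,0,0],"hand":0},{"delta_pos":[1,0,0],"turn":[0,0,0],"hand":0},{"delta_pos":[0,0,0],"turn":[0,0,0],"hand":0}]';python3 f.py 2
```

```text
time: 15.0
tool_pos: [0.5651, -0.0131, 0.0193]
orientation: [-0.0, 0.879, -0.477, -0.0]
contact_force: [-0.3, 1.3, 1.8]
opening: -0.0001
t 15.0 yaw -56.99 F along/across/z [-1.45  0.78  0.65] sd 0.51 along mm 318.86 across -466.77 pos [ 0.5651 -0.0131  0.0193]
time: 15.4
tool_pos: [0.5653, -0.0133, 0.0192]
orientation: [-0.0, 0.879, -0.477, -0.002]
contact_force: [-3.9, 4.3, 4.6]
opening: -0.0002
t 15.4 yaw -56.94 F along/across/z [-4.88  0.26  3.83] sd 0.11 along mm 319.6 across -466.43 pos [ 0.5653 -0.0134  0.0192]
```

```bash
python3 -m pendant '[{"delta_pos":[1,0,0],"turn":[0,0,0],"hand":0},{"delta_pos":[0,0,0],"turn":[0,0,0],"hand":0}]';python3 f.py 3
```

```text
time: 15.7
tool_pos: [0.5653, -0.0134, 0.0192]
orientation: [-0.0, 0.879, -0.477, -0.002]
contact_force: [-5.2, 5.3, 5.2]
opening: 0.0003
t 15.7 yaw -56.91 F along/across/z [-6.    0.83  5.04] sd 0.37 along mm 319.85 across -466.29 pos [ 0.5653 -0.0134  0.0192]
```

```bash
python3 -m pendant '[{"delta_pos":[1,0,0],"turn":[0,0,0],"hand":0},{"delta_pos":[0.5,0,0],"turn":[0,0,0],"hand":0},{"delta_pos":[0,0,0],"turn":[0,0,0],"hand":0}]';python3 f.py 5
```

```text
time: 16.15
tool_pos: [0.5653, -0.0135, 0.0192]
orientation: [-0.0, 0.879, -0.476, -0.003]
contact_force: [-5.3, 5.9, 6.2]
opening: -0.0001
t 16.15 yaw -56.87 F along/across/z [-8.22  1.32  6.16] sd 0.27 along mm 320.25 across -466.07 pos [ 0.5653 -0.0135  0.0192]
```

```bash
python3 -m pendant '[{"delta_pos":[0.6,0,0],"turn":[0,0,0],"hand":0},{"delta_pos":[0,0,0],"turn":[0,0,0],"hand":0}]';python3 f.py 12; python3 -m pendant '[{"delta_pos":[0,0,0],"turn":[0,0,0],"hand":0},{"delta_pos":[0,0,0],"turn":[0,0,0],"hand":0},{"delta_pos":[0,0,0],"turn":[0,0,0],"hand":0},{"delta_pos":[0,0,0],"turn":[0,0,0],"hand":0},{"delta_pos":[0,0,0],"turn":[0,0,0],"hand":0},{"delta_pos":[0,0,0],"turn":[0,0,0],"hand":0},{"delta_pos":[0,0,0],"turn":[0,0,0],"hand":0}]'; python3 f.py 4
```

```text
time: 16.6
tool_pos: [0.5653, -0.0136, 0.0191]
orientation: [-0.0, 0.879, -0.476, -0.004]
contact_force: [-6.5, 7.6, 7.0]
opening: -0.0003
t 16.6 yaw -56.85 F along/across/z [-9.2   1.6   6.77] sd 0.47 along mm 320.47 across -465.93 pos [ 0.5653 -0.0136  0.0191]
time: 17.9
tool_pos: [0.5653, -0.0136, 0.0191]
orientation: [-0.0, 0.879, -0.476, -0.004]
contact_force: [-7.8, 7.1, 7.1]
opening: 0.0001
t 17.9 yaw -56.86 F along/across/z [-8.97  1.72  6.92] sd 0.36 along mm 320.44 across -465.95 pos [ 0.5653 -0.0136  0.0191]
```

```bash
python3 -m pendant '[{"delta_pos":[-2,0,0],"turn":[0,0,0],"hand":0},{"delta_pos":[0,2,0],"turn":[0,0,0],"hand":0},{"delta_pos":[0,0,0],"turn":[0,0,0],"hand":0}]'; python3 f.py 3; python3 -m pendant '[{"delta_pos":[0,-2,0],"turn":[0,0,0],"hand":0},{"delta_pos":[0,-2,0],"turn":[0,0,0],"hand":0},{"delta_pos":[0,0,0],"turn":[0,0,0],"hand":0}]'; python3 f.py 3; python3 -m pendant '[{"delta_pos":[0,2,0],"turn":[0,0,0],"hand":0},{"delta_pos":[1,0,0],"turn":[0,0,0],"hand":0},{"delta_pos":[0.9,0,0],"turn":[0,0,0],"hand":0},{"delta_pos":[0,0,0],"turn":[0,0,0],"hand":0}]'; python3 f.py 6
python3 - <<'E'
from h import *
ims=[]
for n in("top","scene"):
    p,d=capture(n);x,y=proj(n,np.array([.55,.02,.02])).astype(int)
    ims.append(cv2.resize(p[y-44:y+44,x-44:x+44,::-1],None,fx=4.5,fy=4.5,interpolation=cv2.INTER_CUBIC))
cv2.imwrite("pics/c5.png",np.hstack(ims))
E
```

```text
time: 18.4
tool_pos: [0.5654, -0.0167, 0.0193]
orientation: [-0.0, 0.879, -0.477, 0.0]
contact_force: [-1.2, 2.6, 1.6]
opening: 0.0002
t 18.4 yaw -57.01 F along/across/z [-3.61 -1.34  1.25] sd 0.36 along mm 322.04 across -465.04 pos [ 0.5654 -0.0169  0.0192]
time: 18.85
tool_pos: [0.5675, -0.0155, 0.0187]
orientation: [0.001, 0.879, -0.477, -0.001]
contact_force: [-2.9, 2.2, 1.3]
opening: -0.0001
t 18.85 yaw -57.03 F along/across/z [-3.44  2.73  0.6 ] sd 0.33 along mm 321.85 across -467.75 pos [ 0.5676 -0.0155  0.0187]
time: 19.4
tool_pos: [0.5674, -0.0157, 0.019]
orientation: [-0.001, 0.879, -0.477, -0.001]
contact_force: [-3.7, 4.0, -0.5]
opening: -0.0002
t 19.4 yaw -56.93 F along/across/z [-5.61  0.21 -0.77] sd 0.45 along mm 322.81 across -466.94 pos [ 0.5674 -0.0157  0.019 ]
```

View pics/c5.png

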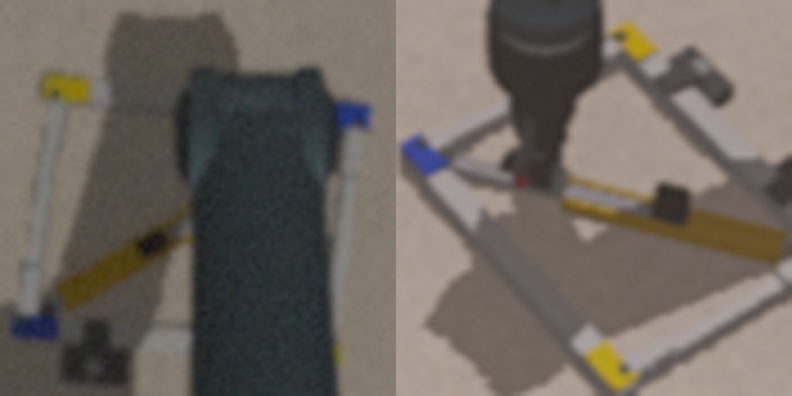

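The wiggle advanced the head about 3 mm, so it had been hung up on one wall. I'll wiggle again to confirm it is home, then press once more.

```bash
python3 -m pendant '[{"delta_pos":[0,2,0],"turn":[0,0,0],"hand":0},{"delta_pos":[0,0,0],"turn":[0,0,0],"hand":0}]'; python3 f.py 2; python3 -m pendant '[{"delta_pos":[0,-2,0],"turn":[0,0,0],"hand":0},{"delta_pos":[0,-2,0],"turn":[0,0,0],"hand":0},{"delta_pos":[0,0,0],"turn":[0,0,0],"hand":0}]'; python3 f.py 2; python3 -m pendant '[{"delta_pos":[0,2,0],"turn":[0,0,0],"hand":0},{"delta_pos":[0,0,0],"turn":[0,0,0],"hand":0}]'; python3 f.py 4
```

```text
time: 20.0
tool_pos: [0.567, -0.0161, 0.0192]
orientation: [-0.002, 0.879, -0.476, -0.0]
contact_force: [-1.9, 5.7, -3.6]
opening: 0.0001
t 20.0 yaw -56.89 F along/across/z [-5.52 -1.58 -2.91] sd 0.12 along mm 323.1 across -466.15 pos [ 0.567  -0.016   0.0191]
time: 20.4
tool_pos: [0.568, -0.0154, 0.0189]
orientation: [0.001, 0.879, -0.477, -0.002]
contact_force: [-5.3, 4.4, 1.1]
opening: -0.0002
t 20.4 yaw -56.96 F along/across/z [-6.42  2.76  1.31] sd 0.29 along mm 322.56 across -467.74 pos [ 0.568  -0.0154  0.0189]
time: 20.7
tool_pos: [0.5677, -0.0155, 0.019]
orientation: [-0.001, 0.879, -0.477, -0.001]
contact_force: [-1.3, 4.4, -0.7]
opening: -0.0002
t 20.7 yaw -56.92 F along/across/z [-5.58 -0.02 -1.5 ] sd 0.72 along mm 322.9 across -467.22 pos [ 0.5677 -0.0156  0.019 ]
```

```bash
python3 -m pendant '[{"delta_pos":[1,0,0],"turn":[0,0,0],"hand":0},{"delta_pos":[0.8,0,0],"turn":[0,0,0],"hand":0},{"delta_pos":[0,0,0],"turn":[0,0,0],"hand":0}]'; python3 f.py 6
```

```text
time: 21.2
tool_pos: [0.5677, -0.0156, 0.0189]
orientation: [-0.001, 0.879, -0.476, -0.002]
contact_force: [-4.1, 6.0, 0.2]
opening: -0.0002
t 21.2 yaw -56.88 F along/across/z [-8.51  0.36  0.45] sd 0.24 along mm 323.31 across -466.95 pos [ 0.5677 -0.0156  0.019 ]
```

```bash
python3 -m pendant '[{"delta_pos":[0.5,0,0],"turn":[0,0,0],"hand":0},{"delta_pos":[0,0,0],"turn":[0,0,0],"hand":0}]'; python3 f.py 8;  python3 -m pendant '[{"delta_pos":[0,0,0],"turn":[0,0,0],"hand":0},{"delta_pos":[0,0,0],"turn":[0,0,0],"hand":0},{"delta_pos":[0,0,0],"turn":[0,0,0],"hand":0},{"delta_pos":[0,0,0],"turn":[0,0,0],"hand":0},{"delta_pos":[0,0,0],"turn":[0,0,0],"hand":0},{"delta_pos":[0,0,0],"turn":[0,0,0],"hand":0},{"delta_pos":[0,0,0],"turn":[0,0,0],"hand":0},{"delta_pos":[0,0,0],"turn":[0,0,0],"hand":0}]'; python3 f.py 4
```

```text
time: 21.7
tool_pos: [0.5678, -0.0156, 0.019]
orientation: [-0.001, 0.879, -0.476, -0.002]
contact_force: [-4.8, 6.7, 0.9]
opening: 0.0001
t 21.7 yaw -56.86 F along/across/z [-8.39  0.38  0.9 ] sd 0.46 along mm 323.44 across -466.85 pos [ 0.5677 -0.0156  0.0189]
time: 22.9
tool_pos: [0.5677, -0.0156, 0.0189]
orientation: [-0.001, 0.879, -0.476, -0.002]
contact_force: [-5.5, 7.3, 1.1]
opening: -0.0004
t 22.9 yaw -56.86 F along/across/z [-9.01  1.05  1.18] sd 0.23 along mm 323.44 across -466.85 pos [ 0.5677 -0.0156  0.0189]
```

```bash
python3 -m pendant '[{"delta_pos":[0.5,0,0],"turn":[0,0,0],"hand":0},{"delta_pos":[0,0,0],"turn":[0,0,0],"hand":0},{"delta_pos":[0,0,0],"turn":[0,0,0],"hand":0}]'; python3 f.py 22
```

```text
time: 23.4
tool_pos: [0.5677, -0.0157, 0.0189]
orientation: [-0.001, 0.879, -0.476, -0.003]
contact_force: [-6.5, 7.9, 1.6]
opening: 0.0002
t 23.4 yaw -56.85 F along/across/z [-9.56  0.82  1.49] sd 0.45 along mm 323.57 across -466.77 pos [ 0.5677 -0.0156  0.0189]
```

```bash
python3 -m pendant '[{"delta_pos":[-6,0,0],"turn":[0,0,0],"hand":0},{"delta_pos":[-6,0,-10],"turn":[0,0,0],"hand":0},{"delta_pos":[0,0,-20],"turn":[0,0,0],"hand":0},{"delta_pos":[8,0,-12],"turn":[0,0,0],"hand":0},{"delta_pos":[20,0,0],"turn":[0,0,0],"hand":0},{"delta_pos":[20,0,0],"turn":[0,0,0],"hand":0},{"delta_pos":[10,0,0],"turn":[0,0,0],"hand":0},{"delta_pos":[0,0,0],"turn":[0,0,0],"hand":0},{"delta_pos":[0,0,15],"turn":[0,0,0],"hand":0},{"delta_pos":[0,0,15],"turn":[0,0,0],"hand":0},{"delta_pos":[0,0,9],"turn":[0,0,0],"hand":0},{"delta_pos":[0,0,0],"turn":[0,0,0],"hand":0}]'; python3 f.py 2
```

```text
time: 25.7
tool_pos: [0.5917, -0.0573, 0.0192]
orientation: [0.001, 0.879, -0.476, -0.003]
contact_force: [-0.3, -0.1, 0.4]
opening: -0.0
t 25.7 yaw -56.95 F along/across/z [-0.03  0.15  1.12] sd 0.3 along mm 372.03 across -465.82 pos [ 0.5933 -0.0578  0.0209]
```

```bash
python3 -m pendant '[{"delta_pos":[-5,0,0],"turn":[0,0,0],"hand":0},{"delta_pos":[-4,0,0],"turn":[0,0,0],"hand":0},{"delta_pos":[-4,0,0],"turn":[0,0,0],"hand":0},{"delta_pos":[-5,0,0],"turn":[0,0,0],"hand":0},{"delta_pos":[-5,0,0],"turn":[0,0,0],"hand":0},{"delta_pos":[-5,0,0],"turn":[0,0,0],"hand":0},{"delta_pos":[-5,0,0],"turn":[0,0,0],"hand":0},{"delta_pos":[-5,0,0],"turn":[0,0,0],"hand":0},{"delta_pos":[-4,0,0],"turn":[0,0,0],"hand":0},{"delta_pos":[0,0,0],"turn":[0,0,0],"hand":0}]'; python3 f.py 2; python3 -m pendant '[{"delta_pos":[3,0,-8],"turn":[0,0,0],"hand":0},{"delta_pos":[0,0,-20],"turn":[0,0,0],"hand":0},{"delta_pos":[0,0,-17],"turn":[0,0,0],"hand":0.4},{"delta_pos":[-25,0,0],"turn":[0,0,0],"hand":0.4},{"delta_pos":[-35,0,0],"turn":[0,0,0],"hand":0.4},{"delta_pos":[-30,0,0],"turn":[0,0,0],"hand":0.4},{"delta_pos":[0,0,0],"turn":[0,0,0],"hand":0.4}]'; python3 go.py .5188 .0565 .021 -57
```

```text
time: 26.8
tool_pos: [0.5711, -0.0223, 0.0221]
orientation: [0.0, 0.879, -0.477, -0.001]
contact_force: [-0.7, -0.0, -0.7]
opening: 0.0003
t 26.8 yaw -56.98 F along/across/z [ 0.21  0.26 -0.43] sd 0.49 along mm 330.51 across -466.51 pos [ 0.5713 -0.0229  0.0221]
time: 27.6
tool_pos: [0.5219, 0.0544, 0.0675]
orientation: [-0.001, 0.88, -0.474, -0.002]
contact_force: [-0.3, 0.4, -0.0]
opening: 0.0343
yaw -56.61 tilt [-0.0023  0.0025 -1.    ] turn z 0.39 delta mm [-3.4  1.5 46.5]
```

```bash
python3 -m pendant '[{"delta_pos":[-3,1,15],"turn":[0,0,0.4],"hand":0.4},{"delta_pos":[0,0,15],"turn":[0,0,0],"hand":0.4},{"delta_pos":[0,0,12],"turn":[0,0,0],"hand":0.4},{"delta_pos":[0,0,4.5],"turn":[0,0,0],"hand":0.4},{"delta_pos":[0,0,0],"turn":[0,0,0],"hand":0},{"delta_pos":[0,0,0],"turn":[0,0,0],"hand":0},{"delta_pos":[0,0,0],"turn":[0,0,0],"hand":0},{"delta_pos":[0,0,0],"turn":[0,0,0],"hand":0},{"delta_pos":[6,0,-8],"turn":[0,0,0],"hand":0},{"delta_pos":[4,0,-15],"turn":[0,0,0],"hand":0},{"delta_pos":[4,0,-15],"turn":[0,0,0],"hand":0},{"delta_pos":[0,0,-10],"turn":[0,0,0],"hand":0},{"delta_pos":[0,0,0],"turn":[0,0,0],"hand":0}]' 40
python3 -c "
from h import *;print(np.round(read_state()['q'],2))"; python3 go.py .52 .02 .07 48.6
```

```text
time: 28.9
tool_pos: [0.5311, 0.04, 0.0707]
orientation: [-0.001, 0.877, -0.48, 0.002]
contact_force: [0.6, -0.2, -5.1]
opening: 0.0128
[-0.14  0.37 -0.01  2.    0.    0.76 -2.73]
yaw -57.42 tilt [ 3.9e-03  8.0e-04 -1.0e+00] turn z -106.02 delta mm [-22.3   4.9   0.7]
```

```bash
python3 -m pendant '[{"delta_pos":[0,0,0],"turn":[0,0,-8.15],"hand":0},{"delta_pos":[0,0,0],"turn":[0,0,-8.15],"hand":0},{"delta_pos":[0,0,0],"turn":[0,0,-8.15],"hand":0},{"delta_pos":[0,0,0],"turn":[0,0,-8.15],"hand":0},{"delta_pos":[0,0,0],"turn":[0,0,-8.15],"hand":0},{"delta_pos":[0,0,0],"turn":[0,0,-8.15],"hand":0},{"delta_pos":[0,0,0],"turn":[0,0,-8.15],"hand":0},{"delta_pos":[0,0,0],"turn":[0,0,-8.15],"hand":0},{"delta_pos":[0,0,0],"turn":[0,0,-8.15],"hand":0},{"delta_pos":[0,0,0],"turn":[0,0,-8.15],"hand":0},{"delta_pos":[0,0,0],"turn":[0,0,-8.15],"hand":0},{"delta_pos":[0,0,0],"turn":[0,0,-8.15],"hand":0},{"delta_pos":[0,0,0],"turn":[0,0,-8.15],"hand":0},{"delta_pos":[0,0,0],"turn":[0,0,0],"hand":0}]'; python3 go.py .5233 .0114 .024 48.6
```

```text
time: 30.3
tool_pos: [0.5285, 0.0399, 0.068]
orientation: [-0.001, 0.912, 0.411, -0.001]
contact_force: [0.0, 0.2, -4.8]
opening: 0.0129
yaw 48.54 tilt [-1.9e-03  4.0e-04 -1.0e+00] turn z -0.06 delta mm [-24.8  15.   44. ]
```

```bash
python3 -m pendant '[{"delta_pos":[-8,5,0],"turn":[0,0,0],"hand":0},{"delta_pos":[-10,6,0],"turn":[0,0,0],"hand":0},{"delta_pos":[-7,4,0],"turn":[0,0,0],"hand":0},{"delta_pos":[0,0,10],"turn":[0,0,0],"hand":0},{"delta_pos":[0,0,5],"turn":[0,0,0],"hand":0},{"delta_pos":[0,0,0],"turn":[0,0,0],"hand":0}]'; python3 go.py .5233 .0114 .0225 48.6
python3 - <<'E'
from h import *
ims=[]
for n in("top","scene"):
    p,d=capture(n);x,y=proj(n,np.array([.536,.028,.02])).astype(int)
    ims.append(cv2.resize(p[y-44:y+44,x-44:x+44,::-1],None,fx=4.5,fy=4.5,interpolation=cv2.INTER_CUBIC))
cv2.imwrite("pics/c6.png",np.hstack(ims))
E
```

```text
time: 30.9
tool_pos: [0.5228, 0.0116, 0.0524]
orientation: [-0.001, 0.912, 0.411, -0.001]
contact_force: [-0.5, 1.2, -4.9]
opening: 0.0132
yaw 48.56 tilt [-2.9e-03  5.0e-04 -1.0e+00] turn z -0.04 delta mm [ 0.2  0.5 29.9]
```

View pics/c6.png

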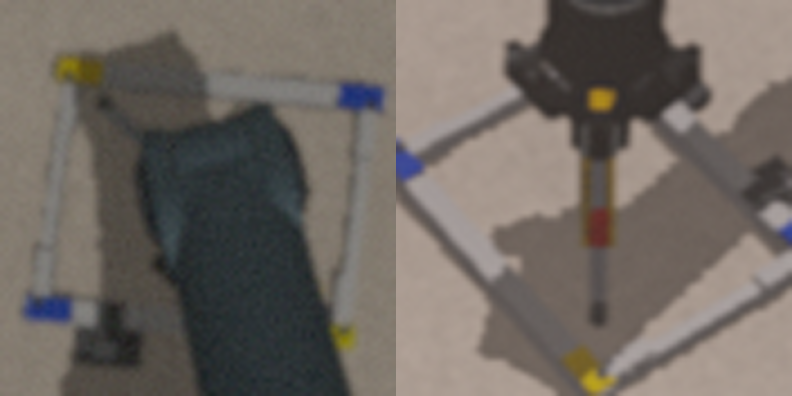

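The head points into the far-left yellow corner (top crop (103,103)) and is clear of the walls. I'll lower it and slide it home at the near end.

```bash
python3 -m pendant '[{"delta_pos":[0,0,12],"turn":[0,0,0],"hand":0},{"delta_pos":[0,0,12],"turn":[0,0,0],"hand":0},{"delta_pos":[0,0,5],"turn":[0,0,0],"hand":0},{"delta_pos":[0,0,2],"turn":[0,0,0],"hand":0},{"delta_pos":[-2,0,0],"turn":[0,0,0],"hand":0},{"delta_pos":[-2,0,0],"turn":[0,0,0],"hand":0},{"delta_pos":[-1,0,0],"turn":[0,0,0],"hand":0},{"delta_pos":[0,0,0],"turn":[0,0,0],"hand":0}]'; python3 -m pendant '[{"delta_pos":[-1,0,0],"turn":[0,0,0],"hand":0},{"delta_pos":[-1,0,0],"turn":[0,0,0],"hand":0},{"delta_pos":[0,0,0],"turn":[0,0,0],"hand":0}]'
```

```text
time: 31.8
tool_pos: [0.5229, 0.0099, 0.0238]
orientation: [-0.001, 0.911, 0.411, 0.003]
contact_force: [2.7, 4.6, -6.8]
opening: 0.0128
time: 32.1
tool_pos: [0.5228, 0.0097, 0.0243]
orientation: [-0.001, 0.911, 0.412, 0.005]
contact_force: [2.7, 6.0, -6.1]
opening: 0.0128
```

```bash
python3 -m pendant '[{"delta_pos":[-1,0,0],"turn":[0,0,0],"hand":0},{"delta_pos":[-1,0,0],"turn":[0,0,0],"hand":0},{"delta_pos":[0,0,0],"turn":[0,0,0],"hand":0}]'
```

```text
time: 32.4
tool_pos: [0.5228, 0.0096, 0.0248]
orientation: [-0.001, 0.911, 0.412, 0.006]
contact_force: [5.5, 8.2, -6.3]
opening: 0.0128
```

```bash
python3 -m pendant '[{"delta_pos":[4,0,0],"turn":[0,0,0],"hand":0},{"delta_pos":[0,0,0],"turn":[0,0,0],"hand":0}]'; python3 go.py .5233 .0114 .0225 48.6
python3 - <<'E'
from h import *
ims=[]
for n in("top","scene"):
    p,d=capture(n);x,y=proj(n,np.array([.52,.01,.02])).astype(int)
    ims.append(cv2.resize(p[y-44:y+44,x-44:x+44,::-1],None,fx=4.5,fy=4.5,interpolation=cv2.INTER_CUBIC))
    for c in ("yellow","blue","red"):print(n,c,[(b,np.round(ray(n,b[1],b[2],.023),4)) for b in blobs(n,p,c,(x-44,y-44,x+44,y+44))])
cv2.imwrite("pics/c7.png",np.hstack(ims))
E
```

```text
time: 32.6
tool_pos: [0.5228, 0.01, 0.0238]
orientation: [-0.0, 0.911, 0.412, 0.003]
contact_force: [2.5, 5.5, -5.3]
opening: 0.013
yaw 48.63 tilt [ 0.0042  0.003  -1.    ] turn z 0.03 delta mm [ 1.3 -0.5  1.3]
top yellow [((45, np.float64(274.2), np.float64(184.0)), array([0.6344, 0.1236])), ((10, np.float64(334.0), np.float64(243.8)), array([ 0.439 , -0.0834]))]
top blue [((28, np.float64(336.2), np.float64(189.9)), array([ 0.6206, -0.0863])), ((24, np.float64(268.1), np.float64(237.4)), array([0.4541, 0.1374]))]
top red []
scene yellow [((26, np.float64(331.5), np.float64(191.0)), array([ 0.4922, -0.023 ])), ((26, np.float64(327.7), np.float64(243.6)), array([0.6294, 0.1156]))]
scene blue [((15, np.float64(288.7), np.float64(200.4)), array([ 0.6184, -0.0809]))]
scene red [((35, np.float64(331.0), np.float64(219.0)), array([0.5645, 0.0565]))]
```

View pics/c7.png

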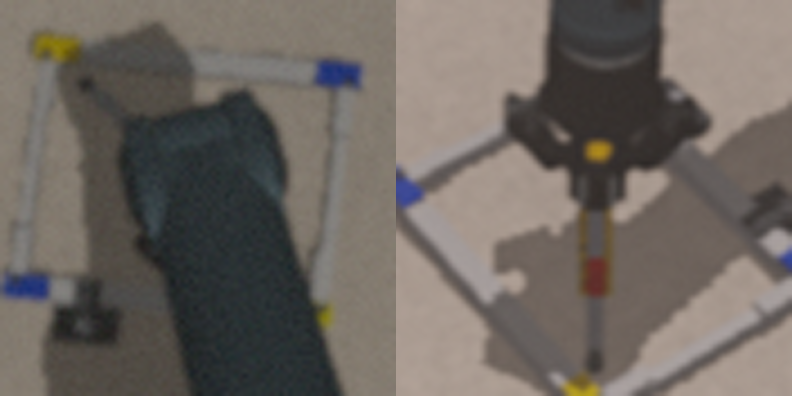

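Head at left crop (86,84) is about 14 mm short of its corner, and the frame caps have not moved. So the tail is already touching the near corner, because the grip sits about 8 mm forward on the handle. I'll release it flat and seat it by pushing with the closed fingers.

```bash
python3 -m pendant '[{"delta_pos":[1,0,1.5],"turn":[0,0,0],"hand":0},{"delta_pos":[0,0,0],"turn":[0,0,0],"hand":0.4},{"delta_pos":[0,0,0],"turn":[0,0,0],"hand":0.4},{"delta_pos":[0,0,0],"turn":[0,0,0],"hand":0.4},{"delta_pos":[0,0,-10],"turn":[0,0,0],"hand":0.4},{"delta_pos":[0,0,-20],"turn":[0,0,0],"hand":0.4},{"delta_pos":[0,0,-16],"turn":[0,0,0],"hand":0.1},{"delta_pos":[16,0,0],"turn":[0,0,0],"hand":0},{"delta_pos":[18,0,0],"turn":[0,0,0],"hand":0},{"delta_pos":[0,0,0],"turn":[0,0,0],"hand":0}]'; python3 f.py 1
python3 - <<'E'
from h import *
for n in("scene",):
    p,d=capture(n);x,y=proj(n,np.array([.53,.02,.02])).astype(int)
    for c in ("yellow","red","black"):print(n,c,[(b,np.round(ray(n,b[1],b[2],.03),4)) for b in blobs(n,p,c,(x-44,y-44,x+44,y+44))])
    crop(n,p,(x-44,y-44,x+44,y+44),5,"c8.png")
E
```

```text
time: 33.7
tool_pos: [0.5463, 0.0378, 0.0676]
orientation: [-0.001, 0.911, 0.413, 0.002]
contact_force: [-0.6, 0.1, -0.5]
opening: 0.0001
t 33.7 yaw 48.76 F along/across/z [ 0.64  0.94 -0.25] sd 0.0 along mm 386.46 across 385.69 pos [0.5448 0.0363 0.0669]
scene yellow [((4, np.float64(332.5), np.float64(190.5)), array([ 0.4923, -0.0185])), ((5, np.float64(328.4), np.float64(205.8)), array([0.5414, 0.018 ])), ((11, np.float64(333.9), np.float64(210.1)), array([0.5394, 0.041 ])), ((50, np.float64(328.9), np.float64(245.4)), array([0.6338, 0.1255]))]
scene red [((33, np.float64(330.9), np.float64(219.8)), array([0.5701, 0.062 ]))]
scene black [((767, np.float64(333.5), np.float64(181.8)), array([ 0.4665, -0.0428]))]
```

View pics/c8.png

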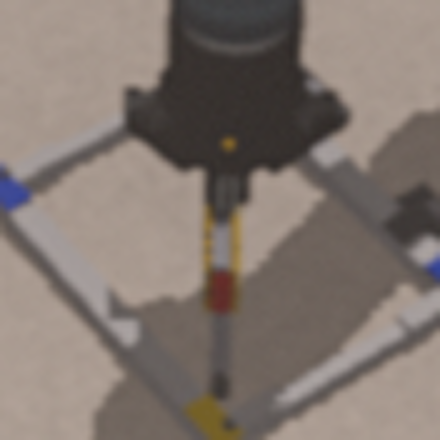

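The post is about 35 mm ahead of the closed fingers and in line with them, so it's clear to descend.

```bash
python3 -m pendant '[{"delta_pos":[0,1,12],"turn":[0,0,0],"hand":0},{"delta_pos":[0,1,15],"turn":[0,0,0],"hand":0},{"delta_pos":[0,0,12],"turn":[0,0,0],"hand":0},{"delta_pos":[0,0,8],"turn":[0,0,0],"hand":0},{"delta_pos":[-4,0,0],"turn":[0,0,0],"hand":0},{"delta_pos":[-4,0,0],"turn":[0,0,0],"hand":0},{"delta_pos":[-4,0,0],"turn":[0,0,0],"hand":0},{"delta_pos":[-2,0,0],"turn":[0,0,0],"hand":0},{"delta_pos":[-2,0,0],"turn":[0,0,0],"hand":0},{"delta_pos":[-1,0,0],"turn":[0,0,0],"hand":0},{"delta_pos":[-1,0,0],"turn":[0,0,0],"hand":0},{"delta_pos":[0,0,0],"turn":[0,0,0],"hand":0}]'; python3 f.py 2
```

```text
time: 35.0
tool_pos: [0.5351, 0.0199, 0.0209]
orientation: [-0.0, 0.911, 0.411, 0.002]
contact_force: [2.8, 2.2, -0.9]
opening: -0.0002
t 35.0 yaw 48.59 F along/across/z [ 4.36  0.73 -0.12] sd 0.16 along mm 368.84 across 388.16 pos [0.5351 0.0199 0.0209]
```

```bash
python3 -m pendant '[{"delta_pos":[-1,0,0],"turn":[0,0,0],"hand":0},{"delta_pos":[-1,0,0],"turn":[0,0,0],"hand":0},{"delta_pos":[-1,0,0],"turn":[0,0,0],"hand":0},{"delta_pos":[0,0,0],"turn":[0,0,0],"hand":0}]'; python3 f.py 2
```

```text
time: 35.5
tool_pos: [0.5345, 0.0201, 0.0212]
orientation: [-0.001, 0.911, 0.412, 0.004]
contact_force: [5.2, 5.6, -2.0]
opening: 0.0
t 35.5 yaw 48.67 F along/across/z [ 7.27 -0.46 -2.43] sd 0.97 along mm 368.08 across 388.08 pos [0.5345 0.0201 0.0212]
```

```bash
python3 -m pendant '[{"delta_pos":[0,3,0],"turn":[0,0,0],"hand":0},{"delta_pos":[0,0,0],"turn":[0,0,0],"hand":0}]'; python3 f.py 2;  python3 -m pendant '[{"delta_pos":[0,-3,0],"turn":[0,0,0],"hand":0},{"delta_pos":[0,-3,0],"turn":[0,0,0],"hand":0},{"delta_pos":[0,0,0],"turn":[0,0,0],"hand":0}]'; python3 f.py 2; python3 -m pendant '[{"delta_pos":[0,3,0],"turn":[0,0,0],"hand":0},{"delta_pos":[0,0,0],"turn":[0,0,0],"hand":0}]'; python3 f.py 2
```

```text
time: 35.8
tool_pos: [0.5367, 0.0175, 0.0211]
orientation: [-0.001, 0.911, 0.412, 0.003]
contact_force: [4.6, 5.8, -2.1]
opening: 0.0001
t 35.8 yaw 48.64 F along/across/z [ 7.39 -0.63 -2.54] sd 0.22 along mm 367.76 across 391.04 pos [0.5365 0.0176 0.021 ]
time: 36.2
tool_pos: [0.5315, 0.0219, 0.021]
orientation: [-0.001, 0.911, 0.412, 0.003]
contact_force: [6.1, 6.4, -1.9]
opening: -0.0001
t 36.2 yaw 48.67 F along/across/z [ 7.48 -0.38 -2.33] sd 0.35 along mm 367.39 across 384.79 pos [0.5316 0.0218 0.021 ]
time: 36.5
tool_pos: [0.534, 0.0195, 0.021]
orientation: [-0.001, 0.911, 0.412, 0.003]
contact_force: [4.7, 6.1, -1.6]
opening: 0.0004
t 36.5 yaw 48.65 F along/across/z [ 6.94 -0.04 -2.08] sd 0.36 along mm 367.48 across 387.89 pos [0.534  0.0196 0.021 ]
```

```bash
python3 -m pendant '[{"delta_pos":[4,0,0],"turn":[0,0,0],"hand":0},{"delta_pos":[6,0,0],"turn":[0,0,0],"hand":0},{"delta_pos":[8,0,0],"turn":[0,0,0],"hand":0},{"delta_pos":[8,0,0],"turn":[0,0,0],"hand":0},{"delta_pos":[6,0,0],"turn":[0,0,0],"hand":0},{"delta_pos":[5,0,0],"turn":[0,0,0],"hand":0},{"delta_pos":[4,0,0],"turn":[0,0,0],"hand":0},{"delta_pos":[4,0,0],"turn":[0,0,0],"hand":0},{"delta_pos":[3,0,0],"turn":[0,0,0],"hand":0},{"delta_pos":[2,0,0],"turn":[0,0,0],"hand":0},{"delta_pos":[0,0,0],"turn":[0,0,0],"hand":0}]';python3 f.py 2;  python3 -m pendant '[{"delta_pos":[1,0,0],"turn":[0,0,0],"hand":0},{"delta_pos":[1,0,0],"turn":[0,0,0],"hand":0},{"delta_pos":[0,0,0],"turn":[0,0,0],"hand":0}]';python3 f.py 2
```

```text
time: 37.7
tool_pos: [0.5649, 0.0543, 0.0203]
orientation: [-0.0, 0.912, 0.411, 0.0]
contact_force: [0.4, -0.3, -1.1]
opening: -0.0002
t 37.7 yaw 48.54 F along/across/z [ 0.2  -0.18  0.26] sd 0.2 along mm 414.51 across 387.43 pos [0.5648 0.0542 0.0203]
time: 38.1
tool_pos: [0.5661, 0.0555, 0.0203]
orientation: [0.0, 0.912, 0.411, 0.0]
contact_force: [-1.0, -0.0, -0.1]
opening: 0.0002
t 38.1 yaw 48.54 F along/across/z [-0.23 -0.21 -0.56] sd 0.3 along mm 416.41 across 387.49 pos [0.5661 0.0555 0.0203]
```

```bash
python3 -m pendant '[{"delta_pos":[1,0,0],"turn":[0,0,0],"hand":0},{"delta_pos":[1,0,0],"turn":[0,0,0],"hand":0},{"delta_pos":[0,0,0],"turn":[0,0,0],"hand":0}]';python3 f.py 2
```

```text
time: 38.5
tool_pos: [0.5675, 0.0572, 0.0203]
orientation: [-0.0, 0.912, 0.411, 0.0]
contact_force: [-0.5, -0.3, -0.1]
opening: 0.0
t 38.5 yaw 48.56 F along/across/z [ 0.65  0.55 -0.06] sd 0.43 along mm 418.52 across 387.49 pos [0.5675 0.0572 0.0203]
```

```bash
python3 -m pendant '[{"delta_pos":[1,0,0],"turn":[0,0,0],"hand":0},{"delta_pos":[1,0,0],"turn":[0,0,0],"hand":0},{"delta_pos":[0,0,0],"turn":[0,0,0],"hand":0}]';python3 f.py 2; python3 -m pendant '[{"delta_pos":[1,0,0],"turn":[0,0,0],"hand":0},{"delta_pos":[1,0,0],"turn":[0,0,0],"hand":0},{"delta_pos":[0,0,0],"turn":[0,0,0],"hand":0}]';python3 f.py 2
```

```text
time: 38.9
tool_pos: [0.5686, 0.0586, 0.0203]
orientation: [0.0, 0.912, 0.411, -0.0]
contact_force: [0.6, 0.1, 0.4]
opening: 0.0001
t 38.9 yaw 48.55 F along/across/z [-0.82 -0.39  0.69] sd 0.03 along mm 420.32 across 387.43 pos [0.5686 0.0586 0.0203]
time: 39.3
tool_pos: [0.5688, 0.0588, 0.0201]
orientation: [0.0, 0.912, 0.411, -0.002]
contact_force: [-4.2, -4.7, 4.4]
opening: -0.0003
t 39.3 yaw 48.51 F along/across/z [-5.17 -0.31  3.85] sd 0.05 along mm 420.87 across 387.12 pos [0.5688 0.0588 0.0201]
```

```bash
python3 -m pendant '[{"delta_pos":[1,0,0],"turn":[0,0,0],"hand":0},{"delta_pos":[0,0,0],"turn":[0,0,0],"hand":0}]';python3 f.py 2
```

```text
time: 39.6
tool_pos: [0.5688, 0.0589, 0.02]
orientation: [0.0, 0.912, 0.411, -0.003]
contact_force: [-6.3, -4.3, 5.5]
opening: -0.0001
t 39.6 yaw 48.49 F along/across/z [-6.95 -0.88  4.43] sd 0.35 along mm 421.07 across 386.98 pos [0.5688 0.0589 0.02  ]
```

```bash
python3 -m pendant '[{"delta_pos":[-1,2.5,0],"turn":[0,0,0],"hand":0},{"delta_pos":[0,0,0],"turn":[0,0,0],"hand":0}]'; python3 f.py 2;  python3 -m pendant '[{"delta_pos":[0,-2.5,0],"turn":[0,0,0],"hand":0},{"delta_pos":[0,-2.5,0],"turn":[0,0,0],"hand":0},{"delta_pos":[0,0,0],"turn":[0,0,0],"hand":0}]'; python3 f.py 2; python3 -m pendant '[{"delta_pos":[0,2.5,0],"turn":[0,0,0],"hand":0},{"delta_pos":[0,0,0],"turn":[0,0,0],"hand":0}]'; python3 f.py 2
```

```text
time: 39.9
tool_pos: [0.57, 0.0578, 0.0196]
orientation: [-0.0, 0.912, 0.411, -0.002]
contact_force: [-5.5, -2.7, 2.7]
opening: 0.0002
t 39.9 yaw 48.54 F along/across/z [-4.81 -1.61  3.13] sd 0.36 along mm 420.71 across 388.91 pos [0.57   0.0578 0.0196]
time: 40.3
tool_pos: [0.5687, 0.0627, 0.0204]
orientation: [-0.0, 0.911, 0.411, 0.001]
contact_force: [-0.3, -0.7, -0.8]
opening: 0.0
t 40.3 yaw 48.58 F along/across/z [-1.02  0.61 -0.67] sd 0.36 along mm 423.22 across 385.09 pos [0.5688 0.0626 0.0205]
time: 40.6
tool_pos: [0.571, 0.0606, 0.0206]
orientation: [-0.0, 0.912, 0.411, 0.001]
contact_force: [0.5, 0.1, 0.2]
opening: 0.0004
t 40.6 yaw 48.55 F along/across/z [-0.19  0.53 -0.38] sd 0.4 along mm 423.29 across 387.82 pos [0.5709 0.0606 0.0206]
```

```bash
python3 -m pendant '[{"delta_pos":[1,0,0],"turn":[0,0,0],"hand":0},{"delta_pos":[1,0,0],"turn":[0,0,0],"hand":0},{"delta_pos":[0,0,0],"turn":[0,0,0],"hand":0}]'; python3 f.py 2; python3 -m pendant '[{"delta_pos":[1,0,0],"turn":[0,0,0],"hand":0},{"delta_pos":[1,0,0],"turn":[0,0,0],"hand":0},{"delta_pos":[0,0,0],"turn":[0,0,0],"hand":0}]'; python3 f.py 2
```

```text
time: 41.0
tool_pos: [0.5709, 0.0609, 0.0203]
orientation: [0.0, 0.912, 0.411, -0.001]
contact_force: [-1.4, -1.9, 2.4]
opening: 0.0
t 41.0 yaw 48.53 F along/across/z [-2.85  0.21  3.09] sd 0.2 along mm 423.74 across 387.46 pos [0.5709 0.0609 0.0203]
time: 41.4
tool_pos: [0.571, 0.0611, 0.02]
orientation: [0.001, 0.912, 0.411, -0.002]
contact_force: [-4.5, -4.5, 5.0]
opening: -0.0001
t 41.4 yaw 48.5 F along/across/z [-5.77 -0.85  4.77] sd 0.42 along mm 424.21 across 387.13 pos [0.571  0.0612 0.02  ]
```

```bash
python3 -m pendant '[{"delta_pos":[0,2.5,0],"turn":[0,0,0],"hand":0},{"delta_pos":[0,0,0],"turn":[0,0,0],"hand":0}]'; python3 f.py 2;  python3 -m pendant '[{"delta_pos":[0,-2.5,0],"turn":[0,0,0],"hand":0},{"delta_pos":[0,-2.5,0],"turn":[0,0,0],"hand":0},{"delta_pos":[0,0,0],"turn":[0,0,0],"hand":0}]'; python3 f.py 2; python3 -m pendant '[{"delta_pos":[0,2.5,0],"turn":[0,0,0],"hand":0},{"delta_pos":[0,0,0],"turn":[0,0,0],"hand":0}]'; python3 f.py 2
```

```text
time: 41.7
tool_pos: [0.5719, 0.0603, 0.0195]
orientation: [-0.0, 0.912, 0.411, -0.003]
contact_force: [-4.1, -3.4, 3.8]
opening: -0.0002
t 41.7 yaw 48.53 F along/across/z [-4.92 -1.65  3.4 ] sd 0.31 along mm 423.94 across 388.66 pos [0.572  0.0603 0.0195]
time: 42.1
tool_pos: [0.5705, 0.0636, 0.0199]
orientation: [0.001, 0.912, 0.411, -0.0]
contact_force: [-0.2, -5.0, -1.2]
opening: -0.0
t 42.1 yaw 48.51 F along/across/z [-3.94  2.07 -1.  ] sd 0.32 along mm 425.61 across 385.19 pos [0.5705 0.0636 0.0199]
time: 42.4
tool_pos: [0.5711, 0.0631, 0.0197]
orientation: [-0.001, 0.912, 0.411, -0.002]
contact_force: [-4.1, -3.9, -0.6]
opening: 0.0003
t 42.4 yaw 48.57 F along/across/z [-5.31  0.31  0.13] sd 0.05 along mm 425.27 across 386.4 pos [0.5711 0.0631 0.0198]
```

```bash
python3 -m pendant '[{"delta_pos":[0,-2.5,0],"turn":[0,0,0],"hand":0},{"delta_pos":[0,0,0],"turn":[0,0,0],"hand":0}]'; python3 f.py 2; python3 -m pendant '[{"delta_pos":[0,2.5,0],"turn":[0,0,0],"hand":0},{"delta_pos":[1,0,0],"turn":[0,0,0],"hand":0},{"delta_pos":[0.9,0,0],"turn":[0,0,0],"hand":0},{"delta_pos":[0,0,0],"turn":[0,0,0],"hand":0}]'; python3 f.py 4
```

```text
time: 42.7
tool_pos: [0.5704, 0.0638, 0.0199]
orientation: [0.0, 0.912, 0.411, -0.001]
contact_force: [-2.5, -5.1, -1.6]
opening: -0.0
t 42.7 yaw 48.52 F along/across/z [-4.37  1.74 -0.78] sd 0.03 along mm 425.57 across 385.11 pos [0.5704 0.0637 0.0199]
time: 43.2
tool_pos: [0.5711, 0.0632, 0.0197]
orientation: [-0.0, 0.912, 0.411, -0.003]
contact_force: [-6.7, -5.2, 3.5]
opening: 0.0
t 43.2 yaw 48.54 F along/across/z [-8.1  -0.86  3.42] sd 0.66 along mm 425.53 across 386.06 pos [0.5711 0.0633 0.0197]
```

```bash
python3 -m pendant '[{"delta_pos":[0.7,0,0],"turn":[0,0,0],"hand":0},{"delta_pos":[0,0,0],"turn":[0,0,0],"hand":0},{"delta_pos":[0,0,0],"turn":[0,0,0],"hand":0}]'; python3 f.py 10
```

```text
time: 43.7
tool_pos: [0.5711, 0.0633, 0.0197]
orientation: [-0.0, 0.912, 0.411, -0.004]
contact_force: [-7.0, -6.1, 4.8]
opening: 0.0001
t 43.7 yaw 48.52 F along/across/z [-8.96 -1.43  4.26] sd 0.4 along mm 425.64 across 385.97 pos [0.5711 0.0633 0.0197]
```

```bash
python3 -m pendant '[{"delta_pos":[0.25,0,0],"turn":[0,0,0],"hand":0},{"delta_pos":[0,0,0],"turn":[0,0,0],"hand":0}]'; python3 f.py 22
```

```text
time: 44.4
tool_pos: [0.5711, 0.0632, 0.0197]
orientation: [-0.0, 0.912, 0.411, -0.004]
contact_force: [-7.2, -6.6, 5.9]
opening: -0.0003Traceback (most recent call last):
  File "f.py", line 6, in <module>
    capture("top");s=read_state();F.append(s["contact_force"]);P.append(s["tool_pos"])
    ~~~~~~~^^^^^^^
ValueError: 200 camera calls are used up
```

Camera calls are used up, so from here I rely on the pose and force readings.

```bash
for i in 1 2 3; do python3 -m pendant '[{"delta_pos":[0,0,0],"turn":[0,0,0],"hand":0},{"delta_pos":[0,0,0],"turn":[0,0,0],"hand":0},{"delta_pos":[0,0,0],"turn":[0,0,0],"hand":0}]'; done
```

```text
time: 45.6
tool_pos: [0.5711, 0.0633, 0.0197]
orientation: [-0.0, 0.912, 0.411, -0.004]
contact_force: [-7.3, -6.1, 4.3]
opening: -0.0001
time: 45.9
tool_pos: [0.5711, 0.0633, 0.0197]
orientation: [-0.0, 0.912, 0.411, -0.004]
contact_force: [-7.1, -5.8, 4.4]
opening: 0.0004
time: 46.2
tool_pos: [0.5711, 0.0633, 0.0197]
orientation: [-0.0, 0.912, 0.411, -0.004]
contact_force: [-7.1, -5.6, 5.0]
opening: 0.0002
```

Yellow travel is 57.2 mm against 65.9 mm for blue, so blue is about 8.7 mm longer and s ≈ -5.4 mm. The far rail has to go about 5.4 mm to +y. That lengthens the yellow diagonal, so the rule can stay where it lies.

```bash
python3 -m pendant '[{"delta_pos":[-6,0,0],"turn":[0,0,0],"hand":0},{"delta_pos":[-6,0,-5],"turn":[0,0,0],"hand":0},{"delta_pos":[0,0,-22],"turn":[0,0,0],"hand":0},{"delta_pos":[0,0,-25],"turn":[0,0,-4],"hand":0},{"delta_pos":[0,0,0],"turn":[0,0,-8.4],"hand":0},{"delta_pos":[0,0,0],"turn":[0,0,-8.4],"hand":0},{"delta_pos":[0,0,0],"turn":[0,0,-8.4],"hand":0},{"delta_pos":[0,0,0],"turn":[0,0,-8.4],"hand":0},{"delta_pos":[0,0,0],"turn":[0,0,0],"hand":0}]'; python3 go.py .6165 -.144 .07 86.3
```

```text
time: 47.1
tool_pos: [0.5682, 0.058, 0.0735]
orientation: [0.0, 0.73, 0.683, 0.002]
contact_force: [0.6, 0.3, 0.4]
opening: 0.0001
yaw 86.2 tilt [ 0.0038  0.0028 -1.    ] turn z -0.1 delta mm [-198.4   61.3    3.5]
```

```bash
python3 -m pendant '[{"delta_pos":[-20,6,0],"turn":[0,0,0],"hand":0},{"delta_pos":[-30,9,0],"turn":[0,0,0],"hand":0},{"delta_pos":[-35,11,0],"turn":[0,0,0],"hand":0},{"delta_pos":[-35,11,0],"turn":[0,0,0],"hand":0},{"delta_pos":[-35,11,0],"turn":[0,0,0],"hand":0},{"delta_pos":[-28,9,0],"turn":[0,0,0],"hand":0},{"delta_pos":[-15,4,0],"turn":[0,0,0],"hand":0},{"delta_pos":[0,0,15],"turn":[0,0,0],"hand":0},{"delta_pos":[0,0,20],"turn":[0,0,0],"hand":0},{"delta_pos":[0,0,20],"turn":[0,0,0],"hand":0},{"delta_pos":[0,0,9],"turn":[0,0,0],"hand":0},{"delta_pos":[0,0,0],"turn":[0,0,0],"hand":0},{"delta_pos":[0,0,0],"turn":[0,0,0],"hand":0}]'; python3 go.py .6175 -.1188 .006 86.3
```

```text
time: 48.4
tool_pos: [0.6144, -0.1437, 0.0084]
orientation: [-0.0, 0.73, 0.684, 0.0]
contact_force: [0.1, 0.6, 1.0]
opening: -0.0001
yaw 86.24 tilt [ 3.e-04  1.e-03 -1.e+00] turn z -0.06 delta mm [25.1  1.5  2.4]
```

```bash
python3 -m pendant '[{"delta_pos":[5,1,0],"turn":[0,0,0],"hand":0},{"delta_pos":[6,0,0],"turn":[0,0,0],"hand":0},{"delta_pos":[4,0,0],"turn":[0,0,0],"hand":0},{"delta_pos":[3,0,0],"turn":[0,0,0],"hand":0},{"delta_pos":[0,0,0],"turn":[0,0,0],"hand":0}]'; python3 -m pendant '[{"delta_pos":[2,0,0],"turn":[0,0,0],"hand":0},{"delta_pos":[2,0,0],"turn":[0,0,0],"hand":0},{"delta_pos":[0,0,0],"turn":[0,0,0],"hand":0}]'; python3 -m pendant '[{"delta_pos":[2,0,0],"turn":[0,0,0],"hand":0},{"delta_pos":[0,0,0],"turn":[0,0,0],"hand":0}]'
```

```text
time: 48.9
tool_pos: [0.6166, -0.1264, 0.0086]
orientation: [-0.0, 0.73, 0.683, 0.0]
contact_force: [0.1, 0.5, -0.4]
opening: 0.0001
time: 49.2
tool_pos: [0.6166, -0.1232, 0.0082]
orientation: [-0.0, 0.73, 0.683, 0.0]
contact_force: [-0.1, 0.3, -0.4]
opening: 0.0001
time: 49.4
tool_pos: [0.6168, -0.1212, 0.0083]
orientation: [-0.0, 0.73, 0.683, 0.0]
contact_force: [0.3, 0.1, 0.1]
opening: 0.0
```

```bash
for i in 1 2 3; do python3 -m pendant '[{"delta_pos":[1,0,0],"turn":[0,0,0],"hand":0},{"delta_pos":[0,0,0],"turn":[0,0,0],"hand":0}]'|egrep "time|pos|force"; done
```

```text
time: 49.6
tool_pos: [0.6168, -0.1204, 0.0083]
contact_force: [1.6, -0.9, -0.4]
time: 49.8
tool_pos: [0.6169, -0.1194, 0.0083]
contact_force: [0.5, -0.3, -0.2]
time: 50.0
tool_pos: [0.617, -0.1183, 0.0083]
contact_force: [-0.9, 0.1, 0.3]
```

```bash
for i in 1 2 3 4; do python3 -m pendant '[{"delta_pos":[1,0,0],"turn":[0,0,0],"hand":0},{"delta_pos":[0,0,0],"turn":[0,0,0],"hand":0}]'|egrep "time|pos|force"; done
```

```text
time: 50.2
tool_pos: [0.6171, -0.1173, 0.0083]
contact_force: [-0.4, -0.2, -0.6]
time: 50.4
tool_pos: [0.6171, -0.1163, 0.0083]
contact_force: [0.0, -0.4, 0.4]
time: 50.6
tool_pos: [0.6172, -0.116, 0.0083]
contact_force: [-0.3, -0.9, -0.6]
time: 50.8
tool_pos: [0.6171, -0.116, 0.0083]
contact_force: [-0.4, -3.0, -0.2]
```

```bash
for i in 1 2; do python3 -m pendant '[{"delta_pos":[1,0,0],"turn":[0,0,0],"hand":0},{"delta_pos":[1,0,0],"turn":[0,0,0],"hand":0},{"delta_pos":[0,0,0],"turn":[0,0,0],"hand":0}]'|egrep "time|pos|force"; done; for i in 1 2; do python3 -m pendant '[{"delta_pos":[1,0,0],"turn":[0,0,0],"hand":0},{"delta_pos":[0,0,0],"turn":[0,0,0],"hand":0}]'|egrep "time|pos|force"; done
```

```text
time: 51.1
tool_pos: [0.6171, -0.116, 0.0083]
contact_force: [-0.6, -4.7, 0.2]
time: 51.4
tool_pos: [0.6171, -0.1159, 0.0084]
contact_force: [0.0, -7.6, -0.7]
time: 51.6
tool_pos: [0.6171, -0.1159, 0.0083]
contact_force: [0.4, -8.2, 0.7]
time: 51.8
tool_pos: [0.6171, -0.1158, 0.0084]
contact_force: [-1.1, -9.3, 0.8]
```

```bash
for i in 1 2 3; do python3 -m pendant '[{"delta_pos":[1,0,0],"turn":[0,0,0],"hand":0},{"delta_pos":[0,0,0],"turn":[0,0,0],"hand":0}]'|egrep "time|pos|force"; done
```

```text
time: 52.0
tool_pos: [0.6171, -0.1152, 0.0084]
contact_force: [-0.2, -9.6, 0.7]
time: 52.2
tool_pos: [0.6172, -0.1144, 0.0083]
contact_force: [-1.2, -9.9, 0.4]
time: 52.4
tool_pos: [0.6173, -0.1135, 0.0084]
contact_force: [-0.8, -10.9, 0.1]
```

```bash
python3 -m pendant '[{"delta_pos":[1,0,0],"turn":[0,0,0],"hand":0},{"delta_pos":[1,0,0],"turn":[0,0,0],"hand":0},{"delta_pos":[0.5,0,0],"turn":[0,0,0],"hand":0},{"delta_pos":[0,0,0],"turn":[0,0,0],"hand":0}]'|egrep "time|pos|force"; python3 -m pendant '[{"delta_pos":[0,0,0],"turn":[0,0,0],"hand":0}]'|egrep "time|pos|force"
```

```text
time: 52.8
tool_pos: [0.6174, -0.111, 0.0084]
contact_force: [-0.8, -10.9, 1.5]
time: 52.9
tool_pos: [0.6174, -0.1109, 0.0084]
contact_force: [-0.5, -9.5, 1.0]
```

The rail has slid about 5.0 mm with a steady 10 N push, so I'll retreat.

```bash
python3 -m pendant '[{"delta_pos":[0.3,0,0],"turn":[0,0,0],"hand":0},{"delta_pos":[0,0,0],"turn":[0,0,0],"hand":0}]'|egrep "time|pos|force"; python3 -m pendant '[{"delta_pos":[-8,0,0],"turn":[0,0,0],"hand":0},{"delta_pos":[-10,0,0],"turn":[0,0,0],"hand":0},{"delta_pos":[-10,0,0],"turn":[0,0,0],"hand":0},{"delta_pos":[0,0,-20],"turn":[0,0,0],"hand":0},{"delta_pos":[0,0,-40],"turn":[0,0,0],"hand":0},{"delta_pos":[0,0,-40],"turn":[0,0,0],"hand":0},{"delta_pos":[0,0,0],"turn":[0,0,0],"hand":0},{"delta_pos":[0,0,0],"turn":[0,0,0],"hand":0}]'
```

```text
time: 53.1
tool_pos: [0.6174, -0.1107, 0.0084]
contact_force: [-0.7, -10.0, 0.2]
time: 53.9
tool_pos: [0.6174, -0.1303, 0.1099]
orientation: [0.001, 0.73, 0.683, 0.001]
contact_force: [-0.9, 0.3, -0.9]
opening: -0.0002
```

```bash
python3 -c "
from bench import *
print(finish_job())"
```

```text
the job is handed in; nothing more can be done
None
```

I measured both diagonals, pushed the far rail about 5.2 mm to +y, and handed the job in at about 54 s. I did not re-measure the diagonals after the push.

- **Blue diagonal:** fixed nose home in the near corner, head held home for over a second. The tool pushed the post with about 9.5 N, so roughly 9 N reached the head. The first press, at about 9 N, had the head hung up on one wall. A sideways wiggle moved it about 3 mm further home, and I pressed again there.
- **Yellow diagonal:** measured the same way. I wiggled the near and far noses until the position stopped changing, then held for over a second at about 9.2 N at the tool.
- **Result:** blue read about 8.7 mm longer than yellow, which puts the far rail about 5.4 mm off towards -y.
- **Correction:** I pushed the far rail by its right end with a steady force of about 10 N. No force I read on the frame came near 25 N.
- **Final state:** the rule was left lying flat along the yellow diagonal. The gripper was about 0.11 m above the bench and touching nothing.

**Checks that disagreed or are missing:**
- The coarser camera estimate put the starting offset nearer 3 to 4 mm than 5.4 mm. By my figures the push leaves the diagonals within about 3 mm even with the lower camera estimate, though at 3 mm off there is little to spare.
- The second grip on the handle slipped about 8 mm along it. I corrected this by seating the rule with closed fingers.
- I used up all 200 camera calls, so there is no final picture. The end state rests on pose and force readings.

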